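# Put the tea tins away in the lift-up locker

## Task

Raise the locker's lift-up door until its folding stay locks and carries it, then put every tin that is out on the worktop away: slide each one fully home, lengthwise, into a pigeonhole of its own that it fits closely (slim tins in the narrow holes, the wide tin in the wide one). Then unlock the stay by pushing its release tab back, let the door come down without slamming and press it fully shut, leaving the other things on the worktop where they stand.

Things in the scene. Friction and masses are not known exactly. Their poses are not given: they have to be found in the camera images.
- locker: Wooden worktop locker, fixed, 262 wide x 160 deep x 205 mm high. Origin on the worktop at the middle of its front foot; x points into it, y to its left, z up; x, y, z below mean this frame, in mm. Three open-fronted pigeonholes 50 high, 105 deep, walls 5, under a roof 105 to 110 high; their floor (z = 55) reaches forward to x = 16. Side panels 12 thick.
- door (a joint): Lift-up door, rad: 0 shut (leaning back 0.613 from vertical), grows as its lower edge swings out to the robot and up; 2.18 at most, 2.15 locked up. Panel 165 from hinge to free edge, 262 wide, 14 thick, 0.45 kg. Damped: raise at 0.5 rad/s or less, 3 to 8 N at the bar. Let go unlocked it sinks in about 5 s, may stop ajar near 0.1; pressed shut it stays.
- door_hinge (a point): Middle of the door's hinge axis (along y), at x = 95, z = 190. Locked up, the panel stands above it, leaning a little to the robot: its free edge is at x = 41, z = 346, its outer face looks to the back and up.
- door_bar (a point): Centre of the T-bar pull on the door's outer face: steel barrel along y that turns freely on one central 10 mm post, 54 long over its flat round end caps (20 across), 15 thick between; its axis is 40 off the panel's middle plane, 130 from the hinge axis. At x = -13, z = 107 shut; x = 84, z = 326 locked up. Pinched at its end caps it lets the door turn freely in the grip.
- stay (a joint): Knee of the folding stay, rad: 0 folded (door shut), 2.54 dead straight (door 2.18), 2.79 at its stop, locked. Raise the door until it goes no further (2.17 or more): a light spring snaps the knee past straight to its stop, and once let go the door's weight keeps it locked. Unlock: push the release tab back until this reads under 2.1; then the door sinks by itself.
- stay_tab (a point): Tip of the stay's release tab at the left of the opening: the middle of the front face of a black block 12 wide x 16 high on a 40 mm steel tab that sticks out forward from the knee. Locked it is at x = -3, y = 112, z = 169; push it straight back (+x, 2 to 6 N) to x = 30, where it is 9 mm higher, to unlock. The knee and two steel links behind it run from a pivot at x = 40, z = 80 up to the door.
- narrow_hole_left (a point): Middle of the lower edge of the left pigeonhole's mouth, 46 wide x 50 high, at x = 47, y = 25, z = 55; axes as the locker's. Wall noses are rounded. A tin that is home has its centre 46 to 55 mm beyond this point.
- narrow_hole_mid (a point): The same for the middle pigeonhole, also 46 wide, at y = -26.
- wide_hole (a point): The same for the right pigeonhole, 60 wide, at y = -84.
- tin_slim_a: Slim steel tin, 100 long x 42 wide x 46 high mm, 0.15 to 0.31 kg, lying flat, lidded end with a label frame towards the robot, the other roughly towards the locker. Origin at its centre, x along its length (away from the lid), z up. Both ends taper in by 3 mm over their last 8 mm. May be absent.
- tin_slim_b: Second slim steel tin, 100 long x 42 wide x 46 high mm, 0.15 to 0.31 kg, lying flat, lidded end with a label frame towards the robot, the other roughly towards the locker. Origin at its centre, x along its length (away from the lid), z up. Both ends taper in by 3 mm over their last 8 mm. May be absent.
- tin_wide: Wide steel tin, 100 long x 56 wide x 46 high mm, 0.15 to 0.31 kg, lying flat, lidded end with a label frame towards the robot, the other roughly towards the locker. Origin at its centre, x along its length (away from the lid), z up. Both ends taper in by 3 mm over their last 8 mm. May be absent.
- glass_cup: Bystander: clear glass cup, 72 across x 62 mm high, right of the locker; origin under its centre.
- teaspoon: Bystander: steel teaspoon, 137 mm long, in front of the dish rack; origin under its middle.
- saucer_glass: Bystander: clear glass saucer, 137 mm across, in front of the dish rack; origin under its centre.

How it is judged:
By the outcome, as a careful person would: the job done as asked, in the order asked, and still so for the second after the job is handed in, with the robot touching nothing.
Of tin_slim_a, tin_slim_b, tin_wide only 2 to 3 are there at a start; the rules pass over those that are not, and their reading is None.
At some moment in a run one of tin_slim_a, tin_slim_b, tin_wide may be knocked a few centimetres aside while the robot is not near it.
Once in a run the grip may slacken for a moment while it holds something.
It also fails if it takes over 210 s, if anything falls off the work surface, if the arm or the gripper's body presses on something with over 40 N, if the wrist force passes 120 N, or if a joint passes its speed limit or range.

## Robot

A 7-joint arm with a two-finger parallel gripper is mounted at the origin on a cart in front of the work surface, level with it; the furniture and walls round the work are solid. World frame = base frame: x ahead of the robot, y to its left, z up, the work surface at z = 0. Lengths are in m, angles in rad, forces in N, time in s.
With the tool pointing down it reaches from about 0.425 to 1.025 m from the base axis. Payload 3.6 kg.
Tool frame: the origin (TCP) lies between the finger pads; the fingertips stand 25 mm ahead of it and the grasp point (between the pads) lies 6 mm ahead of it; z points along the fingers, y is the line along which they close (so a half turn about z gives the same grasp; the last joint's range is limited). The gripper opens to 85 mm and grips with 20 to 120 N. Pads are 22 mm wide; open, the fingers measure 114 mm over their backs; the gripper's body (76 mm by 85 mm) begins 54 mm behind the grasp point. The pads swing forward as they close: fully open they stand 13 mm farther back than shut.
Start: joints at [-1.409, 0.591, 0.048, 1.609, -0.033, 0.943, -0.034], TCP at [0.183, 0.702, 0.256] pointing down, gripper open.
Joint ranges: [-2.69, 2.69], [-0.47, 2.24], [-1.27, 1.36], [0.19, 2.51], [-1.53, 4.68], [0.08, 2.07], [-3.09, 3.09]. Speed limits (rad/s): [2.57, 2.57, 3.14, 3.14, 3.14, 3.14, 3.14].

## Interface

Orientations are given as a unit quaternion [x, y, z, w].
In Python, from bench import manip gives the robot as it stands.
- The arm moves only by the shell command python3 -m creep 'ROWS' [OPENING] [FORCE]. ROWS is JSON, a list of rows, each a list of 6 numbers: the shift along the tool's x, y, z in m, then the turn, a rotation vector about the tool's x, y, z in rad. In form: [[x, y, z, ax, ay, az], ...]. A call has 1 to 5 rows; each row shifts and turns the commanded pose from where the row before left it, along the tool's axes as they then stand; what a row does not reach is not made up. A row lasts 1/10 s, in which the tool goes at most 50 mm and 8.59 degrees, less where a joint would pass 70% of its speed; a pose out of reach is approached as far as the arm can. A call is refused whole if a number of a shift passes 0.05 or a number of a turn 0.15, either way. A call with a gripper value outside its range is refused whole. OPENING is the gripper's target within -1 to 1 (fully open at 1, half-way at 0, shut at -1), set as the call begins (- or left out, the last holds). The fingers move at their own pace and stop on an object; FORCE is the grip in N (left out, the last holds). Time passes only in rows, so rows that do not move let the fingers close. It gives the time, the measured TCP pose, the force, the opening and the grip force at its end, in the units of the state.
- manip.get_state(): the state, without advancing time (a new reading comes with each control period).
- manip.read_camera(name): name is "scene" or "top" or "wrist"; returns a dict with "frame" (400x640x3 uint8, red, green, blue), "fx", "fy", "cx", "cy" (pixels), "k1" (the pictures are not rectified: a ray, as slopes to the right and down, at radius r is drawn at 1 + k1 r^2 times it, then the intrinsics apply), "eye" and "orientation" of the camera in the world; the wrist camera has in their place "T_tool_cam" (4x4, takes a point from camera to tool coordinates, whose origin is the TCP and whose axes are the flange's). Camera axes: x right, y down, z forward; pixel columns grow to the right and rows downward; lengths in m; the calibration is good to about 2 mm. A picture is of the moment at which its call begins: read the wrist's pose just before it. There is no depth.
- manip.sign_off(): hands the job in; it is judged then, once.
Trained networks look in a picture, given as the dict that the camera call returned (one of the last four; its "shot" number tells which), for a name from the list of things; names that differ only in an ending like _2 or _b are one class to them, and where a whole thing is asked for, a point or a joint stands for the part that bears it (a point fixed in the world has none). Each returns a list of dicts, best first, with "confidence" (0 to 1); they miss things now and then, are a little off and sometimes report something else, mostly with a low value. They report only what shows in the picture. A call takes as long as a camera call.
- manip.spot_in(picture, target): "rect" ([left, top, width, height] in pixels, round what is visible of it).
- manip.masks_of(picture, target): "mask" (400x640 bool, what is visible of it) and "rect" ([left, top, width, height] in pixels, round what is visible of it).
The state is a dict: "time_s": time; "joint_pos": joint angles; "qvel": joint speeds; "tau": joint torques, N m; "eef_pos": TCP position; "tcp_rot": TCP orientation; "contact_force": force on the tool from outside, world axes, zero at the start; "torque": the same for the moment, N m; "finger_gap": opening from 0.0 (shut) to 1.0 (fully open); "gripper_force": force on a finger pad.
Only numpy, scipy, OpenCV 4.12 (cv2) and the standard library are available. Lean on these libraries where they do the work, as an engineer would, in place of code of your own. Each camera call takes 0.05 s, during which the arm holds its last target. There are 200 camera calls.

## Working session

There is one attempt and no reset: what is moved stays moved. The work goes in short steps, Python scripts to look and compute and a shell command to move; the robot and the scene stay as the last step left them, time stands still between calls to the robot, and variables do not carry over. Pictures are saved under pics/ and viewed, at most 14 in all, crops included, and the job is handed in when it is done.

```bash
ls; mkdir -p pics
cat > h.py <<'E'
import numpy as np, cv2, json
from scipy.spatial.transform import Rotation as R
from bench import manip
def cam(n):
    s=manip.get_state(); p=manip.read_camera(n)
    if n=="wrist":
        T=np.eye(4);T[:3,:3]=R.from_quat(s["tcp_rot"]).as_matrix();T[:3,3]=s["eef_pos"]
        T=T@np.array(p["T_tool_cam"]);p["E"],p["M"]=T[:3,3],T[:3,:3]
    else:
        p["E"]=np.array(p["eye"]);o=np.array(p["orientation"]);p["M"]=R.from_quat(o).as_matrix() if o.size==4 else o
    return p
def K(p): return np.array([[p["fx"],0,p["cx"]],[0,p["fy"],p["cy"]],[0,0,1.]]),np.array([p["k1"],0,0,0.])
def ray(p,uv):
    k,d=K(p);n=cv2.undistortPoints(np.array(uv,float).reshape(-1,1,2),k,d).reshape(-1,2)
    return np.c_[n,np.ones(len(n))]@p["M"].T
def onz(p,uv,z):
    r=ray(p,uv);return p["E"]+r*((z-p["E"][2])/r[:,2])[:,None]
def proj(p,X):
    k,d=K(p);x=(np.atleast_2d(X)-p["E"])@p["M"];return cv2.projectPoints(x,np.zeros(3),np.zeros(3),k,d)[0].reshape(-1,2)
def save(p,f,box=None,s=1):
    im=cv2.cvtColor(p["frame"],cv2.COLOR_RGB2BGR)
    if box: x,y,w,h=box; im=im[y:y+h,x:x+w]
    cv2.imwrite(f,cv2.resize(im,None,fx=s,fy=s))
E
python3 - <<'E'
from h import *
s=manip.get_state();print({k:np.round(v,3).tolist() for k,v in s.items()})
for n in("scene","top"):
    p=cam(n);save(p,f"pics/{n}0.png");print(n,p["E"].round(3),p["M"].round(2).tolist(),p["fx"],p["k1"])
    for t in("locker","door","door_bar","tin_slim_a","tin_wide","glass_cup","teaspoon","saucer_glass","stay_tab"):
        try: print(t,[(np.round(d["rect"]).astype(int).tolist(),round(d["confidence"],2)) for d in manip.spot_in(p,t)][:4])
        except Exception as e: print(t,e)
E
```

```text
pics
{'time_s': 0.0, 'joint_pos': [-1.409, 0.592, 0.048, 1.61, -0.033, 0.943, -0.034], 'qvel': [-0.001, 0.001, -0.001, 0.003, -0.001, 0.001, -0.001], 'tau': [-0.0, -54.869, 1.547, -19.813, 0.009, 0.009, 0.0], 'eef_pos': [0.183, 0.701, 0.255], 'tcp_rot': [0.127, 0.992, -0.001, -0.0], 'contact_force': [0.084, -0.56, 0.607], 'torque': [0.004, -0.011, -0.016], 'gripper_force': 0.0, 'finger_gap': 1.002}
scene [ 0.206 -0.798  1.035] [[0.89, -0.35, 0.28], [-0.45, -0.68, 0.58], [-0.01, -0.64, -0.77]] 394.3849949989413 0.012280231392209661
locker [([336, 172, 103, 128], 0.82)]
door [([336, 183, 80, 108], 0.9), ([333, 171, 106, 130], 0.58)]
door_bar [([370, 310, 30, 30], 0.16)]
tin_slim_a [([312, 284, 39, 34], 0.71), ([292, 256, 42, 31], 0.61)]
tin_wide [([277, 225, 37, 26], 0.89), ([334, 185, 83, 109], 0.57)]
glass_cup [([370, 310, 31, 30], 0.56)]
teaspoon []
saucer_glass []
stay_tab [([227, 159, 39, 28], 0.24)]
top [ 0.469 -0.165  1.705] [[0.02, -1.0, 0.05], [-1.0, -0.01, 0.02], [-0.02, -0.05, -1.0]] 517.2272910945453 -0.01925452635032688
locker [([339, 143, 91, 61], 0.68)]
door [([336, 165, 90, 41], 0.64)]
door_bar [([375, 199, 13, 7], 0.55)]
tin_slim_a [([393, 224, 14, 29], 0.93), ([359, 223, 16, 32], 0.68)]
tin_wide [([317, 224, 23, 27], 0.81)]
glass_cup [([434, 204, 22, 20], 0.55)]
teaspoon [([260, 235, 17, 36], 0.64)]
saucer_glass [([204, 236, 40, 30], 0.84)]
stay_tab [([373, 201, 20, 9], 0.38), ([201, 234, 44, 33], 0.25)]
```

View pics/scene0.png

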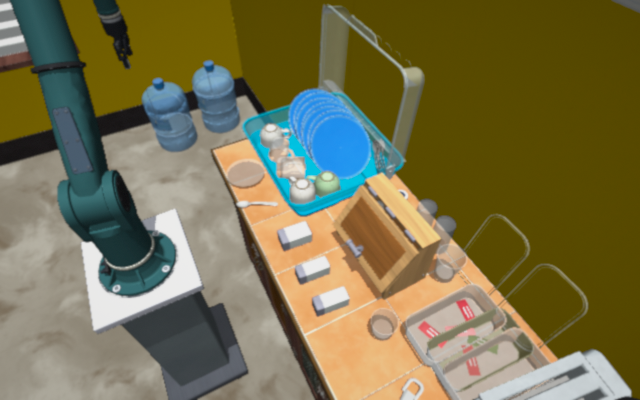

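View pics/top0.png

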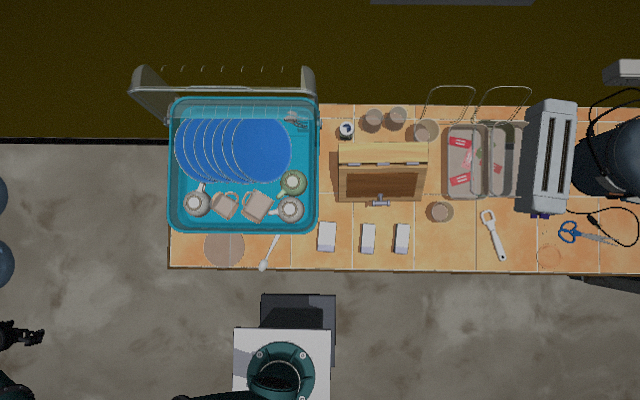

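Run:
```python
from h import *
p=cam("top")
for n,uv,z in [("lock front foot L?",(338,201),0.0),("front R",(427,201),0),("topBL",(339,143),.205),("topBR",(428,143),.205),("bar",(381,203),.107),("wide",(327,237),.046),("slimL",(368,239),.046),("slimR",(401,239),.046),("cup",(440,212),.06),("spoon",(268,253),0),("saucer",(224,248),0.01),("rackFR",(318,228),0.1),("edge",(300,268),0)]:
    print(n,onz(p,uv,z).round(3))
w=cam("wrist");print(np.array(w["T_tool_cam"]).round(3).tolist(),w["fx"],w["k1"])
print(R.from_quat(manip.get_state()["tcp_rot"]).as_matrix().round(2))
```

```text
lock front foot L? [[ 0.572 -0.18   0.   ]]
front R [[ 0.576 -0.472  0.   ]]
topBL [[ 0.729 -0.178  0.205]]
topBR [[ 0.733 -0.438  0.205]]
bar [[ 0.561 -0.311  0.107]]
wide [[ 0.453 -0.146  0.046]]
slimL [[ 0.449 -0.277  0.046]]
slimR [[ 0.451 -0.382  0.046]]
cup [[ 0.538 -0.503  0.06 ]]
spoon [[0.397 0.048 0.   ]]
saucer [[0.412 0.192 0.01 ]]
rackFR [[ 0.481 -0.118  0.1  ]]
edge [[ 0.35  -0.058  0.   ]]
[[0.001, -0.966, -0.257, 0.066], [1.0, 0.001, -0.0, -0.0], [0.001, -0.257, 0.966, -0.119], [0.0, 0.0, 0.0, 1.0]] 327.0829546908999 -0.06708261345977794
[[-0.97  0.25  0.  ]
 [ 0.25  0.97 -0.  ]
 [-0.    0.   -1.  ]]
```

```bash
python3 -m creep '[[0,0,-0.05,0,0,-0.1275],[0,0,-0.05,0,0,-0.1275],[-0.026,-0.038,-0.01,0,0,0],[-0.026,-0.038,-0.01,0,0,0],[-0.026,-0.038,-0.01,0,0,0]]' 1
python3 -m creep '[[-0.026,-0.038,-0.01,0,0,0],[-0.026,-0.038,-0.01,0,0,0],[-0.026,-0.038,-0.01,0,0,0],[-0.026,-0.038,-0.01,0,0,0],[-0.026,-0.038,-0.01,0,0,0]]'
python3 -m creep '[[-0.026,-0.038,-0.01,0,0,0],[-0.026,-0.038,-0.01,0,0,0],[-0.026,-0.038,-0.01,0,0,0],[-0.026,-0.038,-0.01,0,0,0]]'
```

```text
time_s: 1.6
eef_pos: [0.2616, 0.5864, 0.3872]
tcp_rot: [-0.0, 1.0, 0.0, 0.0]
contact_force: [0.7, 0.8, -0.2]
finger_gap: 1.004
gripper_force: 0.0
time_s: 2.1
eef_pos: [0.3916, 0.3958, 0.437]
tcp_rot: [-0.0, 1.0, 0.0, 0.0]
contact_force: [0.8, -0.8, 0.4]
finger_gap: 0.998
gripper_force: 0.0
time_s: 2.5
eef_pos: [0.4955, 0.2438, 0.4771]
tcp_rot: [-0.0, 1.0, 0.0, 0.0]
contact_force: [-0.2, 0.9, 0.4]
finger_gap: 1.004
gripper_force: 0.0
```

```bash
python3 -m creep '[[0.008,-0.047,0.006,0,0,0],[0.008,-0.047,0.006,0,0,0],[0.008,-0.047,0.006,0,0,0],[0.008,-0.047,0.006,0,0,0],[0.008,-0.047,0.006,0,0,0]]' | head -2
python3 -m creep '[[0.008,-0.047,0.006,0,0,0],[0.008,-0.047,0.006,0,0,0],[0.008,-0.047,0.006,0,0,0],[0.008,-0.047,0.006,0,0,0],[0.008,-0.047,0.006,0,0,0]]' | head -2
python3 -m creep '[[0.008,-0.047,0.006,0,0,0],[0.008,-0.037,0.006,0,0,0],[0,0,0,0,0,0]]'
python3 - <<'E'
from h import *
p=cam("wrist");save(p,"pics/w1.png")
for t in("locker","door","door_bar","tin_slim_a","tin_wide","glass_cup"):
    for d in manip.masks_of(p,t)[:4]:
        m=d["mask"].astype(np.uint8);c=max(cv2.findContours(m,0,2)[0],key=cv2.contourArea);r=cv2.minAreaRect(c)
        print(t,np.round(d["rect"]).astype(int).tolist(),round(d["confidence"],2),cv2.boxPoints(r).round().astype(int).tolist())
print(manip.get_state()["joint_pos"])
E
```

```text
time_s: 3.0
eef_pos: [0.4541, 0.0087, 0.4464]
time_s: 3.5
eef_pos: [0.4142, -0.2261, 0.4166]
time_s: 3.8
eef_pos: [0.396, -0.3139, 0.4043]
tcp_rot: [0.005, 1.0, -0.002, -0.001]
contact_force: [-0.5, 0.8, -0.1]
finger_gap: 0.999
gripper_force: 0.0
locker [233, 268, 194, 90] 0.93 [[234, 355], [235, 264], [424, 266], [423, 357]]
door [237, 272, 188, 85] 0.92 [[234, 273], [423, 272], [423, 356], [234, 357]]
door_bar [307, 274, 40, 17] 0.64 [[308, 278], [346, 277], [346, 291], [308, 292]]
tin_slim_a [335, 161, 32, 70] 0.82 [[332, 227], [336, 161], [365, 163], [361, 229]]
tin_slim_a [262, 164, 34, 64] 0.65 [[262, 228], [264, 163], [294, 164], [292, 230]]
tin_slim_a [235, 273, 190, 85] 0.17 [[233, 272], [424, 272], [424, 357], [233, 357]]
tin_wide [408, 161, 53, 70] 0.64 [[406, 228], [414, 161], [459, 167], [451, 233]]
glass_cup [174, 229, 53, 40] 0.84 [[167, 241], [218, 222], [228, 250], [178, 269]]
[-0.00983331  0.17319449  0.67610939  1.93980685 -0.12426964  1.06933184
  2.29300492]
```

View pics/w1.png

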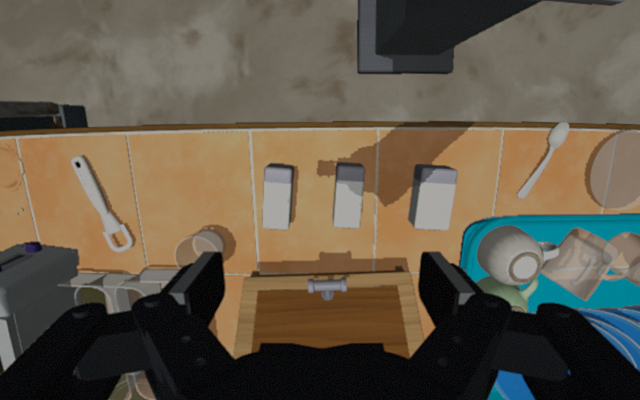

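```bash
cat >> h.py <<'E'
from scipy.optimize import minimize
def boxpts(L,W,H): return np.array([[a*L/2,b*W/2,c*H] for a in(-1,1) for b in(-1,1) for c in(0,1)])
def fit(p,mask,pts,x0,z=0.0):
    S=4
    ys,xs=np.where(mask);x1,y1=max(xs.min()-12,0),max(ys.min()-12,0);x2,y2=xs.max()+13,ys.max()+13
    m=cv2.resize(mask[y1:y2,x1:x2].astype(np.uint8)*255,None,fx=S,fy=S,interpolation=cv2.INTER_LINEAR)/255.>0.5
    def f(q):
        X=pts@R.from_euler("z",q[2]*10).as_matrix().T+[q[0],q[1],z]
        uv=(proj(p,X)+.5-[x1,y1])*S-.5
        im=np.zeros(m.shape,np.uint8);cv2.fillConvexPoly(im,cv2.convexHull((uv*16).astype(np.int32)),1,shift=4)
        return 1-(m&(im>0)).sum()/(m|(im>0)).sum()
    x0=np.array(x0,float);x0[2]/=10
    s=np.vstack([x0,x0+[.01,0,0],x0+[0,.01,0],x0+[0,0,.01]])
    r=minimize(f,x0,method="Nelder-Mead",options=dict(initial_simplex=s,xatol=1e-5,fatol=1e-5,maxiter=400))
    return r.x*[1,1,10],1-r.fun
def tins(p,lo=.3):
    out=[]
    for t,W in(("tin_slim_a",.042),("tin_wide",.056)):
        for d in manip.masks_of(p,t):
            if d["confidence"]<lo: continue
            ys,xs=np.where(d["mask"]);c=onz(p,[(xs.mean(),ys.mean())],.03)[0]
            q,i=fit(p,d["mask"],boxpts(.1,W,.046),[c[0],c[1],0]);out.append((t,round(d["confidence"],2),q.round(4).tolist(),round(i,3)))
    return out
E
python3 - <<'E'
from h import *
p=cam("wrist");save(p,"pics/w2.png",(215,255,225,110),3.5)
for o in tins(p): print(o)
for d in manip.masks_of(p,"door_bar")[:1]:
    ys,xs=np.where(d["mask"]);print(onz(p,[(xs.min(),284),(xs.max()+1,284),(xs.mean(),ys.mean())],.107).round(4))
t=cam("top")
for o in tins(t): print(o)
E
```

```text
('tin_slim_a', 0.71, [0.449, -0.2741, -0.0612], np.float64(0.927))
('tin_slim_a', 0.65, [0.4512, -0.3834, -0.1185], np.float64(0.904))
('tin_wide', 0.75, [0.4541, -0.1424, -0.04], np.float64(0.9))
[[ 0.5635 -0.335   0.107 ]
 [ 0.5632 -0.2797  0.107 ]
 [ 0.5592 -0.3082  0.107 ]]
('tin_slim_a', 0.77, [0.4732, -0.3877, -0.1411], np.float64(0.601))
('tin_slim_a', 0.56, [0.4487, -0.2763, -0.0405], np.float64(0.886))
('tin_wide', 0.71, [0.4545, -0.1441, -0.0699], np.float64(0.894))
```

View pics/w2.png

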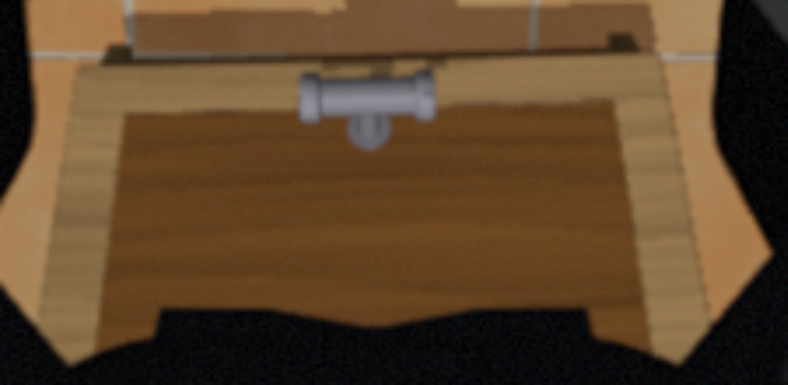

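Run:
```python
from h import *
s=manip.get_state();print(s["eef_pos"],R.from_quat(s["tcp_rot"]).as_matrix().round(3).tolist())
p=cam("wrist")
f=lambda L:[(215+(u+.5)/3.5-.5,255+(v+.5)/3.5-.5) for u,v in L]
A=onz(p,f([(77,66),(659,54)]),.059);print("edge",A.round(4),"yaw",np.arctan2(-(A[1,0]-A[0,0]),A[1,1]-A[0,1]), A.mean(0)+[.0056,0,0])
B=onz(p,f([(301,98),(436,97)]),.107);print("bar",B.round(4),B.mean(0)+[.013,0,0])
# side edges of door: hinge-side visible points
print(onz(p,f([(40,330),(708,318)]),.15))
```

```text
[ 0.39906145 -0.30815738  0.40435936] [[-1.0, -0.001, 0.0], [-0.001, 1.0, 0.0], [-0.0, 0.0, -1.0]]
edge [[ 0.5713 -0.441   0.059 ]
 [ 0.5649 -0.1804  0.059 ]] yaw 0.024822745379804202 [ 0.57371172 -0.31069958  0.059     ]
bar [[ 0.5604 -0.3373  0.107 ]
 [ 0.5598 -0.2828  0.107 ]] [ 0.5730801  -0.31002712  0.107     ]
[[ 0.6394975 -0.4384197  0.15     ]
 [ 0.6333099 -0.1774527  0.15     ]]
```

```bash
python3 -m creep '[[-0.032,-0.0005,0.04,0,0,0],[-0.032,-0.0005,0.04,0,0,0],[-0.032,-0.0005,0.04,0,0,0],[-0.032,-0.0005,0.04,0,0,0],[-0.033,0,0.04,0,0,-0.025]]'
python3 -m creep '[[0,0,0.03,0,0,0],[0,0,0.03,0,0,0],[0,0,0.03,0,0,0],[0,0,0,0,0,0]]'
python3 -m creep '[[0,0,0,0,0,0],[0,0,0,0,0,0],[0,0,0,0,0,0],[0,0,0,0,0,0],[0,0,0,0,0,0]]' -1 50
```

```text
time_s: 5.05
eef_pos: [0.5571, -0.3102, 0.2077]
tcp_rot: [-0.013, 1.0, 0.0, -0.0]
contact_force: [0.3, -0.4, 1.1]
finger_gap: 0.999
gripper_force: 0.0
time_s: 5.45
eef_pos: [0.5535, -0.3083, 0.1155]
tcp_rot: [-0.013, 1.0, 0.002, -0.004]
contact_force: [-0.3, 0.6, -0.7]
finger_gap: 1.001
gripper_force: 0.0
time_s: 5.95
eef_pos: [0.5567, -0.3089, 0.1219]
tcp_rot: [-0.013, 1.0, 0.001, 0.001]
contact_force: [-0.3, 3.7, 6.5]
finger_gap: 0.618
gripper_force: 52.3
```

Run:
```python
from h import *
s=manip.get_state();print(s["eef_pos"].round(4) if hasattr(s["eef_pos"],'round') else s["eef_pos"],np.round(s["contact_force"],1),s["finger_gap"])
f=np.arctan2(-83.3,-107.5)%(2*np.pi)-np.arange(12)*.2
P=136*np.c_[np.cos(f),np.sin(f)];print((-np.diff(P,axis=0)/5000).round(4).tolist())
```

```text
[ 0.5567 -0.3089  0.1219] [-0.3  3.7  6.5] 0.6183335082255489
[[0.0029, -0.0046], [0.0019, -0.0051], [0.0009, -0.0054], [-0.0002, -0.0054], [-0.0013, -0.0053], [-0.0023, -0.0049], [-0.0032, -0.0044], [-0.004, -0.0036], [-0.0047, -0.0027], [-0.0051, -0.0018], [-0.0054, -0.0007]]
```

```bash
python3 -m creep '[[0.0029,0,-0.0046,0,0,0],[0.0029,0,-0.0046,0,0,0],[0.0029,0,-0.0046,0,0,0],[0.0029,0,-0.0046,0,0,0],[0.0029,0,-0.0046,0,0,0]]'
python3 -m creep '[[0.0019,0,-0.0051,0,0,0],[0.0019,0,-0.0051,0,0,0],[0.0019,0,-0.0051,0,0,0],[0.0019,0,-0.0051,0,0,0],[0.0019,0,-0.0051,0,0,0]]'
python3 -m creep '[[0.0009,0,-0.0054,0,0,0],[0.0009,0,-0.0054,0,0,0],[0.0009,0,-0.0054,0,0,0],[0.0009,0,-0.0054,0,0,0],[0.0009,0,-0.0054,0,0,0]]'
```

```text
time_s: 6.45
eef_pos: [0.5429, -0.3093, 0.1434]
tcp_rot: [-0.013, 1.0, 0.001, 0.002]
contact_force: [5.0, 4.5, -1.7]
finger_gap: 0.615
gripper_force: 53.1
time_s: 6.95
eef_pos: [0.5331, -0.3096, 0.1686]
tcp_rot: [-0.013, 1.0, 0.001, 0.001]
contact_force: [4.8, 2.8, -1.9]
finger_gap: 0.621
gripper_force: 53.0
time_s: 7.45
eef_pos: [0.5284, -0.3097, 0.1954]
tcp_rot: [-0.013, 1.0, 0.001, 0.001]
contact_force: [4.7, 4.3, -3.6]
finger_gap: 0.62
gripper_force: 52.9
```

```bash
python3 -m creep '[[-0.0002,0,-0.0054,0,0,0],[-0.0002,0,-0.0054,0,0,0],[-0.0002,0,-0.0054,0,0,0],[-0.0002,0,-0.0054,0,0,0],[-0.0002,0,-0.0054,0,0,0]]'|grep -v rot
python3 -m creep '[[-0.0013,0,-0.0053,0,0,0],[-0.0013,0,-0.0053,0,0,0],[-0.0013,0,-0.0053,0,0,0],[-0.0013,0,-0.0053,0,0,0],[-0.0013,0,-0.0053,0,0,0]]'|grep -v rot
python3 -m creep '[[-0.0023,0,-0.0049,0,0,0],[-0.0023,0,-0.0049,0,0,0],[-0.0023,0,-0.0049,0,0,0],[-0.0023,0,-0.0049,0,0,0],[-0.0023,0,-0.0049,0,0,0]]'|grep -v rot
python3 -m creep '[[-0.0032,0,-0.0044,0,0,0],[-0.0032,0,-0.0044,0,0,0],[-0.0032,0,-0.0044,0,0,0],[-0.0032,0,-0.0044,0,0,0],[-0.0032,0,-0.0044,0,0,0]]'|grep -v rot
```

```text
time_s: 7.95
eef_pos: [0.5291, -0.3097, 0.2221]
contact_force: [5.2, 5.3, -5.3]
finger_gap: 0.619
gripper_force: 53.1
time_s: 8.45
eef_pos: [0.535, -0.3095, 0.2482]
contact_force: [4.4, 5.0, -6.8]
finger_gap: 0.615
gripper_force: 53.4
time_s: 8.95
eef_pos: [0.5458, -0.3092, 0.2724]
contact_force: [3.5, 4.0, -7.7]
finger_gap: 0.622
gripper_force: 53.6
time_s: 9.45
eef_pos: [0.561, -0.3088, 0.294]
contact_force: [2.0, 4.1, -8.1]
finger_gap: 0.615
gripper_force: 53.7
```

```bash
python3 -m creep '[[-0.004,0,-0.0036,0,0,0],[-0.004,0,-0.0036,0,0,0],[-0.004,0,-0.0036,0,0,0],[-0.004,0,-0.0036,0,0,0],[-0.004,0,-0.0036,0,0,0]]'|grep -v rot
python3 -m creep '[[-0.0047,0,-0.0027,0,0,0],[-0.0047,0,-0.0027,0,0,0],[-0.0047,0,-0.0027,0,0,0],[-0.0047,0,-0.0027,0,0,0],[-0.0047,0,-0.0027,0,0,0]]'|grep -v rot
python3 - <<'E'
import numpy as np
P=np.array([[.5429,.1434],[.5331,.1686],[.5284,.1954],[.5291,.2221],[.535,.2482],[.5458,.2724],[.561,.294]])
A=np.c_[2*P,np.ones(len(P))];c=np.linalg.lstsq(A,(P**2).sum(1),rcond=None)[0];print(c[:2],np.sqrt(c[2]+c[0]**2+c[1]**2))
E
```

```text
time_s: 9.95
eef_pos: [0.5794, -0.3083, 0.3118]
contact_force: [-1.1, 5.2, -7.6]
finger_gap: 0.617
gripper_force: 53.9
time_s: 10.45
eef_pos: [0.6015, -0.3077, 0.326]
contact_force: [-5.2, 7.9, -1.2]
finger_gap: 0.615
gripper_force: 54.6
[0.66409736 0.20523199] 0.13604646382253036
```

```bash
python3 -m creep '[[-0.0054,0,-0.0021,0,0,0],[-0.0054,0,-0.0021,0,0,0],[-0.0054,0,-0.0021,0,0,0],[-0.0054,0,-0.0021,0,0,0],[-0.0054,0,-0.0021,0,0,0]]'|grep -v rot
python3 -m creep '[[-0.005,0,-0.001,0,0,0],[-0.005,0,-0.001,0,0,0],[-0.005,0,-0.001,0,0,0],[-0.005,0,-0.0006,0,0,0],[-0.005,0,-0.0006,0,0,0]]'|grep -v rot
python3 -m creep '[[-0.003,0,0,0,0,0],[-0.002,0,0,0,0,0],[0,0,0,0,0,0],[0,0,0,0,0,0]]'|grep -v rot
```

```text
time_s: 10.95
eef_pos: [0.6293, -0.307, 0.3369]
contact_force: [-4.1, 7.3, -2.1]
finger_gap: 0.619
gripper_force: 54.3
time_s: 11.45
eef_pos: [0.6551, -0.3062, 0.3411]
contact_force: [-4.8, 7.6, -1.8]
finger_gap: 0.618
gripper_force: 54.5
time_s: 11.85
eef_pos: [0.6581, -0.3061, 0.3412]
contact_force: [-7.7, 9.5, 2.9]
finger_gap: 0.615
gripper_force: 54.9
```

```bash
python3 -m creep '[[-0.003,0,0,0,0,0],[-0.003,0,0,0,0,0],[0,0,0,0,0,0],[0,0,0,0,0,0],[0,0,0,0,0,0]]'|grep -v rot
python3 - <<'E'
from h import *
p=cam("scene");save(p,"pics/s2.png",(320,140,160,180),3.3)
E
```

```text
time_s: 12.35
eef_pos: [0.6595, -0.3061, 0.3412]
contact_force: [-17.0, 12.1, 7.6]
finger_gap: 0.617
gripper_force: 55.4
```

View pics/s2.png

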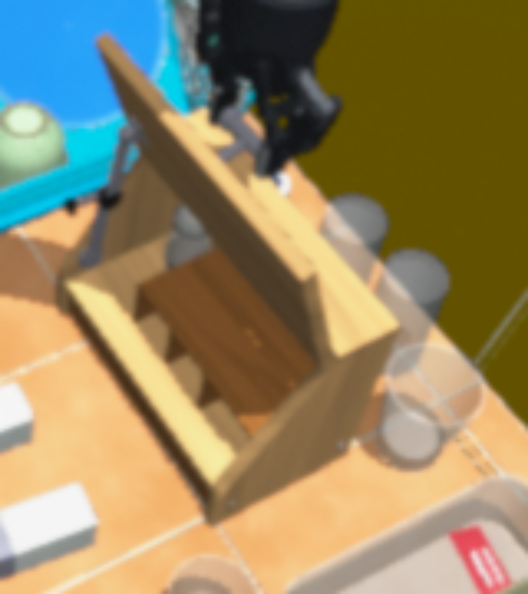

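```bash
python3 -m creep '[[0.003,0,0,0,0,0],[0.003,0,0,0,0,0],[0,0,0,0,0,0]]'|grep -v rot
python3 -m creep '[[0,0,0,0,0,0],[0,0,0,0,0,0],[0,0,0,0,0,0],[0,0,0,0,0,0]]' 1|grep -v rot
python3 -m creep '[[0,0,-0.01,0,0,0],[0,0,-0.03,0,0,0],[0,0,-0.03,0,0,0],[0,0,-0.03,0,0,0]]'
python3 -m creep '[[0.045,0,0,0,0,0],[0.045,0,0,0,0,0],[0.045,0,0,0,0,0],[0.045,0,0,0,0,0],[0.045,0,0,0,0,0]]'
python3 -m creep '[[0.045,0,0.02,0,0.14,0],[0.045,0,0.02,0,0.14,0],[0,0,0,0,0.14,0],[0,0,0,0,0,0],[0,0,0,0,0,0]]'
python3 - <<'E'
from h import *
p=cam("wrist");save(p,"pics/w3.png")
print(manip.get_state()["eef_pos"])
for o in tins(p): print(o)
E
```

```text
time_s: 12.7
eef_pos: [0.6578, -0.3062, 0.3412]
contact_force: [-9.0, 7.2, 2.1]
finger_gap: 0.616
gripper_force: 54.8
time_s: 13.1
eef_pos: [0.6629, -0.3092, 0.3423]
contact_force: [0.1, 0.4, -0.5]
finger_gap: 1.004
gripper_force: 0.0
time_s: 13.5
eef_pos: [0.6627, -0.308, 0.4433]
tcp_rot: [-0.013, 1.0, -0.001, 0.0]
contact_force: [0.1, -0.6, 0.1]
finger_gap: 0.999
gripper_force: 0.0
time_s: 14.0
eef_pos: [0.436, -0.3139, 0.4422]
tcp_rot: [-0.012, 1.0, -0.001, 0.001]
contact_force: [-0.2, -0.9, 0.6]
finger_gap: 1.001
gripper_force: 0.0
time_s: 14.5
eef_pos: [0.3468, -0.316, 0.4081]
tcp_rot: [-0.013, 0.978, -0.003, -0.207]
contact_force: [0.3, -0.0, 0.8]
finger_gap: 1.001
gripper_force: 0.0
[ 0.34612561 -0.31626873  0.40851325]
('tin_slim_a', 0.93, [0.4522, -0.3847, -0.1036], np.float64(0.695))
('tin_slim_a', 0.88, [0.4506, -0.2756, -0.0496], np.float64(0.723))
('tin_wide', 0.66, [0.4439, -0.2009, -1.338], np.float64(0.45))
```

View pics/w3.png

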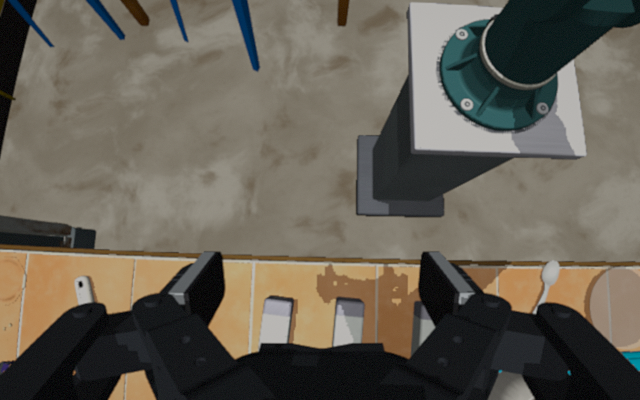

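```bash
python3 -m creep '[[0,0,0,0,-0.145,0],[0,0,0,0,-0.145,0],[0,0,0,0,-0.145,0],[0,0,0,0,-0.145,0],[0,0,0,0,-0.145,0]]'|grep -E "pos|rot"
python3 -m creep '[[0,0,0,0,-0.145,0],[0,0,0,0,-0.145,0],[0,0,0,0,0,0],[0,0,0,0,0,0]]'|grep -E "pos|rot"
python3 - <<'E'
from h import *
p=cam("wrist");save(p,"pics/w4.png")
s=manip.get_state();print(s["eef_pos"],s["joint_pos"].round(2) if hasattr(s["joint_pos"],'round') else s["joint_pos"])
for o in tins(p): print(o)
for t in("stay_tab","stay","door"): print(t,[(np.round(d["rect"]).astype(int).tolist(),round(d["confidence"],2)) for d in manip.spot_in(p,t)][:3])
E
```

```text
eef_pos: [0.345, -0.3167, 0.4098]
tcp_rot: [-0.012, 0.988, 0.001, 0.157]
eef_pos: [0.3453, -0.3152, 0.4083]
tcp_rot: [-0.012, 0.959, 0.005, 0.283]
[ 0.34640296 -0.31525333  0.40860069] [ 0.07 -0.06  0.82  2.23 -0.66  0.7   2.96]
('tin_slim_a', 0.83, [0.4531, -0.384, -0.1142], np.float64(0.915))
('tin_slim_a', 0.64, [0.4512, -0.2752, -0.0532], np.float64(0.909))
('tin_wide', 0.91, [0.4559, -0.1414, -0.0326], np.float64(0.914))
stay_tab [([386, 182, 19, 104], 0.65), ([607, 40, 33, 67], 0.17)]
stay [([390, 227, 10, 53], 0.49)]
door [([213, 259, 222, 88], 0.56), ([212, 142, 220, 207], 0.29)]
```

View pics/w4.png

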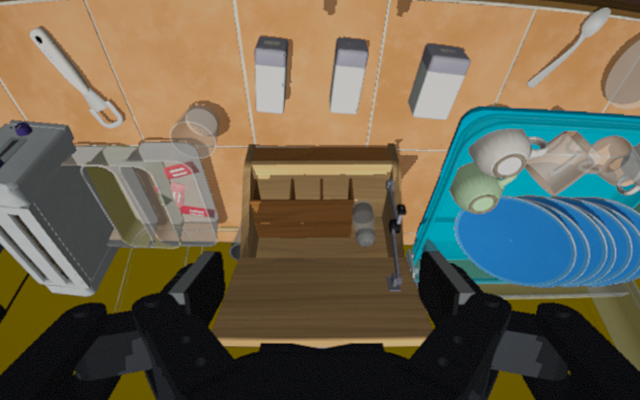

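Run:
```python
from h import *
p=cam("wrist");save(p,"pics/w5.png",(235,135,190,120),4.2)
O=np.array([.572,-.3105,0]);
for yaw in(0.025,):
    M=R.from_euler("z",yaw).as_matrix()
    L=np.array([[-3,112,169],[16,119,55],[16,-119,55],[47,48,55],[47,2,55],[47,-3,55],[47,-49,55],[47,-54,55],[47,-114,55],[47,119,105],[47,-119,105],[40,112,80]])/1000
    print(((proj(p,L@M.T+O)-[235,135]+.5)*4.2-.5).round(0).tolist())
```

```text
[[691.0, 304.0], [654.0, 122.0], [59.0, 120.0], [472.0, 178.0], [361.0, 177.0], [349.0, 177.0], [239.0, 177.0], [227.0, 177.0], [83.0, 177.0], [660.0, 266.0], [52.0, 264.0], [636.0, 209.0]]
```

View pics/w5.png

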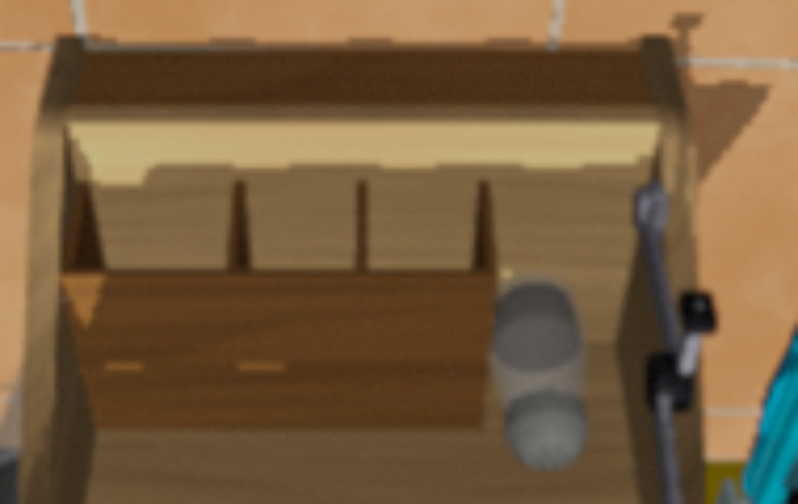

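```bash
cat >> h.py <<'E'
O=np.array([.573,-.308,0]);YAW=.025
def L2W(v): return O+R.from_euler("z",YAW).as_matrix()@(np.array(v,float)/1000)
def Rt(yaw,p):
    c,s=np.cos(p),np.sin(p)
    return R.from_euler("z",yaw).as_matrix()@np.array([[c,0,s],[0,-1,0],[s,0,-c]]).T
def plan(target,yaw,p,ahead=.006,step=.045,frm=None):
    """rotation then translation, tool axes; target is where the point `ahead` of the TCP shall be"""
    s=manip.get_state();R0=R.from_quat(s["tcp_rot"]).as_matrix();P=np.array(s["eef_pos"])
    R1=Rt(yaw,p);rv=R.from_matrix(R0.T@R1).as_rotvec();n=max(1,int(np.ceil(np.linalg.norm(rv)/.145)))
    d=np.array(target)-ahead*R1[:,2]-P;a=R0.T@d;b=R1.T@d;m=max(1,int(np.ceil(np.linalg.norm(d)/step)))
    print("rot rows",n,(rv/n).round(4).tolist(),"| shift in OLD axes",a.round(4).tolist(),"| in NEW axes",b.round(4).tolist(),"rows",m,(b/m).round(4).tolist(),"| joints",np.round(s["joint_pos"],2).tolist())
E
python3 -m creep '[[0,0,0,0,0,-0.1428],[0,0,0,0,0,-0.1428],[0,0,0,0,0,-0.1428],[0,0,0,0,0,-0.1428],[0,0,0,0,0,-0.1428]]'|grep rot
python3 -m creep '[[0,0,0,0,0,-0.1428],[0,0,0,0,0,-0.1428],[0,0,0,0,0,-0.1428],[0,0,0,0,0,-0.1428],[0,0,0,0,0,-0.1428]]'|grep rot
python3 -m creep '[[0,0,0,0,0,-0.1428],[0,0,0,0,0,-0.1428],[0,0,0,0,0,-0.1428],[0,0,0,0,0,-0.1428],[0,0,0,0,0,-0.1428]]'|grep rot
python3 -m creep '[[0,0,0,0,0,-0.1428],[0,0,0,0,0,-0.1428],[0,0,0,0,0,-0.1428],[0,0,0,0,0,-0.1428],[0,0,0,0,0,-0.1428]]'|grep rot
python3 -m creep '[[0,0,0,0,0,-0.1428],[0,0,0,0,0,-0.1428],[0,0,0,0,0,0]]'
python3 - <<'E'
from h import *
p=cam("wrist")
for o in tins(p): print(o)
ty=-.053;g=np.array([.4508,-.2752,.030])-.028*np.array([np.cos(ty),np.sin(ty),0])
plan(g+[0,0,.09],ty,.4)
E
```

```text
tcp_rot: [-0.318, 0.905, -0.088, 0.269]
tcp_rot: [-0.603, 0.749, -0.186, 0.202]
tcp_rot: [0.808, -0.516, 0.269, -0.088]
tcp_rot: [0.922, -0.223, 0.314, 0.035]
time_s: 18.2
eef_pos: [0.4629, -0.1619, 0.316]
tcp_rot: [0.933, -0.114, 0.332, 0.085]
contact_force: [0.0, 0.5, 1.3]
finger_gap: 0.997
gripper_force: 0.0
('tin_slim_a', 0.79, [0.5002, -0.4519, -1.1811], np.float64(0.33))
('tin_slim_a', 0.79, [0.4507, -0.2747, -0.0733], np.float64(0.844))
('tin_wide', 0.9, [0.5025, -0.1491, -0.1704], np.float64(0.684))
rot rows 3 [0.0641, -0.0928, -0.0519] | shift in OLD axes [-0.1312, 0.0967, 0.1476] | in NEW axes [-0.1039, 0.1081, 0.1608] rows 5 [-0.0208, 0.0216, 0.0322] | joints [-1.52, -0.47, 1.36, 2.51, 1.63, 0.71, 3.08]
```

```bash
cat > j.py <<'E'
from h import *
s=manip.get_state();print(s["time_s"],np.round(s["eef_pos"],3),"z",R.from_quat(s["tcp_rot"]).as_matrix()[:,2].round(2),"x",R.from_quat(s["tcp_rot"]).as_matrix()[:,0].round(2),"J",np.round(s["joint_pos"],2).tolist())
E
python3 -m creep '[[0,0,0,0,0,0.14],[0,0,0,0,0,0.14],[0,0,0,0,0,0.14],[0,0,0,0,0,0.14],[0,0,0,0,0,0.14]]'|grep force; python3 j.py
python3 -m creep '[[0,0,0,0,0,0.14],[0,0,0,0,0,0.14],[0,0,0,0,0,0.14],[0,0,0,0,0,0.14],[0,0,0,0,0,0.14]]'|grep force; python3 j.py
```

```text
contact_force: [-0.4, -0.3, 0.0]
gripper_force: 0.0
18.85 [ 0.458 -0.17   0.314] z [ 0.59 -0.24 -0.77] x [ 0.39 -0.75  0.54] J [-1.52, -0.47, 1.36, 2.51, 1.63, 0.71, 2.38]
contact_force: [0.8, 1.8, -0.4]
gripper_force: 0.0
19.35 [ 0.458 -0.17   0.314] z [ 0.59 -0.24 -0.77] x [-0.16 -0.97  0.19] J [-1.52, -0.47, 1.36, 2.51, 1.63, 0.71, 1.68]
```

```bash
python3 -m creep '[[0.0146,-0.034,-0.008,0,0,0],[0.0146,-0.034,-0.008,0,0,0],[0.0146,-0.034,-0.008,0,0,0],[0.0146,-0.034,-0.008,0,0,0],[0,0,0,0,0,0]]'|grep _force; python3 j.py
python3 - <<'E'
from h import *
plan([.50,-.25,.45],-.5,.0)
plan([.50,-.25,.45],-.5+np.pi,.0)
E
```

```text
contact_force: [0.0, 0.1, 1.4]
gripper_force: 0.0
19.85 [ 0.542 -0.221  0.438] z [ 0.6  -0.25 -0.76] x [-0.16 -0.97  0.19] J [-1.38, -0.45, 1.29, 2.18, 1.19, 0.71, 2.26]
rot rows 10 [-0.0474, -0.0572, -0.1114] | shift in OLD axes [0.0382, 0.0222, -0.0317] | in NEW axes [-0.0233, 0.0459, -0.0177] rows 2 [-0.0117, 0.0229, -0.0088] | joints [-1.38, -0.45, 1.29, 2.18, 1.19, 0.71, 2.26]
rot rows 15 [-0.0424, 0.0352, 0.1256] | shift in OLD axes [0.0382, 0.0222, -0.0317] | in NEW axes [0.0233, -0.0459, -0.0177] rows 2 [0.0117, -0.0229, -0.0088] | joints [-1.38, -0.45, 1.29, 2.18, 1.19, 0.71, 2.26]
```

```bash
python3 -m creep '[[0,0,0,-0.0424,0.0352,0.1256],[0,0,0,-0.0424,0.0352,0.1256],[0,0,0,-0.0424,0.0352,0.1256],[0,0,0,-0.0424,0.0352,0.1256],[0,0,0,-0.0424,0.0352,0.1256]]'|grep contact_force; python3 j.py
python3 -m creep '[[0,0,0,-0.0424,0.0352,0.1256],[0,0,0,-0.0424,0.0352,0.1256],[0,0,0,-0.0424,0.0352,0.1256],[0,0,0,-0.0424,0.0352,0.1256],[0,0,0,-0.0424,0.0352,0.1256]]'|grep contact_force; python3 j.py
python3 -m creep '[[0,0,0,-0.0424,0.0352,0.1256],[0,0,0,-0.0424,0.0352,0.1256],[0,0,0,-0.0424,0.0352,0.1256],[0,0,0,-0.0424,0.0352,0.1256],[0,0,0,-0.0424,0.0352,0.1256]]'|grep contact_force; python3 j.py
```

```text
contact_force: [1.2, 0.1, 0.3]
20.35 [ 0.532 -0.215  0.436] z [ 0.36 -0.33 -0.87] x [-0.7  -0.71 -0.02] J [-1.59, -0.47, 1.36, 2.06, 1.03, 1.08, 1.71]
contact_force: [-0.9, -0.6, -0.0]
20.85 [ 0.495 -0.205  0.458] z [ 0.15 -0.24 -0.96] x [-0.98 -0.15 -0.11] J [-1.59, -0.47, 1.36, 1.94, 0.76, 1.29, 1.26]
contact_force: [-0.3, -0.3, -0.7]
21.35 [ 0.461 -0.193  0.475] z [ 0.04 -0.01 -1.  ] x [-0.88  0.47 -0.04] J [-1.51, -0.47, 1.36, 1.87, 0.49, 1.36, 0.82]
```

```bash
python3 -m creep '[[-0.0046,-0.0498,0,0,0,0.1],[-0.0046,-0.0498,0,0,0,0.1],[-0.0046,-0.0498,0,0,0,0.1],[-0.0046,-0.0498,0,0,0,0.1],[-0.0046,-0.0498,0,0,0,0.1]]'|grep contact_force; python3 j.py
python3 -m creep '[[-0.0046,-0.0498,0,0,0,0.1],[-0.0046,-0.0498,0,0,0,0.1],[-0.0046,-0.0498,0,0,0,0.1],[-0.0046,-0.0498,0,0,0,0.1],[-0.0046,-0.0498,0,0,0,0.1]]'|grep contact_force; python3 j.py
```

```text
contact_force: [-0.0, -0.1, 0.5]
21.85 [ 0.312 -0.392  0.477] z [ 0.05 -0.02 -1.  ] x [-0.55  0.84 -0.04] J [-1.0, -0.47, 1.36, 1.87, 0.47, 1.35, 0.84]
contact_force: [-0.7, -1.2, -1.0]
22.35 [ 0.087 -0.49   0.474] z [ 0.05 -0.03 -1.  ] x [-0.08  1.   -0.03] J [-0.49, -0.47, 1.36, 1.87, 0.45, 1.34, 0.85]
```

```bash
python3 -m creep '[[0.010,0.045,0,0,0,0],[0.010,0.045,0,0,0,0],[0.020,0.041,0,0,0,0],[0.020,0.041,0,0,0,0],[0.024,0.041,0,0,0,0]]'|grep contact_force; python3 j.py
python3 -m creep '[[0.03,0.04,0,0,0,0],[0.03,0.04,0,0,0,0],[0.03,0.04,0,0,0,0],[0.03,0.04,0,0,0,0],[0.03,0.03,0,0,0,0]]'|grep contact_force; python3 j.py
```

```text
contact_force: [0.3, -1.2, 0.1]
22.85 [ 0.295 -0.388  0.482] z [ 0.05 -0.03 -1.  ] x [-0.08  1.   -0.03] J [-0.88, -0.38, 1.36, 1.89, 0.39, 1.29, 0.46]
contact_force: [-0.3, 0.1, 1.4]
23.35 [ 0.466 -0.216  0.491] z [ 0.06 -0.03 -1.  ] x [-0.09  1.   -0.04] J [-1.49, -0.47, 1.36, 1.83, 0.51, 1.38, -0.14]
```

```bash
python3 -m creep '[[0.047,-0.005,0,0,0,0],[0.047,-0.005,0,0,0,0],[0.047,-0.005,0,0,0,0],[0.047,-0.005,0,0,0,0],[0.047,-0.005,0,0,0,0]]'|grep contact_force; python3 j.py
python3 -m creep '[[0.047,-0.005,0,0,0,0],[0.047,-0.005,0,0,0,0],[0.047,-0.005,0,0,0,0],[0.047,-0.005,0,0,0,0],[0.047,-0.005,0,0,0,0]]'|grep contact_force; python3 j.py
```

```text
contact_force: [0.4, 0.6, 1.4]
23.85 [0.418 0.014 0.479] z [ 0.06 -0.03 -1.  ] x [-0.08  1.   -0.04] J [-1.44, -0.27, 1.03, 2.0, 0.3, 1.26, -0.43]
contact_force: [-0.0, -0.5, 0.8]
24.35 [0.374 0.245 0.469] z [ 0.06 -0.03 -1.  ] x [-0.08  1.   -0.04] J [-1.57, -0.03, 0.84, 1.96, 0.1, 1.19, -0.68]
```

```bash
python3 -m creep '[[0.047,-0.01,0,0,0,0],[0.047,-0.01,0,0,0,0],[0.047,-0.01,0,0,0,0],[0.047,-0.01,0,0,0,0],[0.047,-0.01,0,0,0,0]]'|grep contact_force; python3 j.py
python3 -m creep '[[0.047,-0.01,0,0,0,0],[0.047,-0.01,0,0,0,0],[0.047,-0.01,0,0,0,0],[0.047,-0.01,0,0,0,0],[0.047,-0.01,0,0,0,0]]'|grep contact_force; python3 j.py
```

```text
contact_force: [0.2, 1.0, 0.6]
24.85 [0.305 0.475 0.458] z [ 0.06 -0.03 -1.  ] x [-0.08  1.   -0.04] J [-1.69, 0.25, 0.73, 1.75, -0.1, 1.21, -0.86]
contact_force: [0.1, 0.3, 0.2]
25.35 [0.235 0.705 0.445] z [ 0.06 -0.04 -1.  ] x [-0.08  1.   -0.04] J [-1.71, 0.56, 0.65, 1.35, -0.26, 1.35, -0.99]
```

```bash
python3 -m creep '[[-0.044,-0.013,0,0,0,0],[-0.044,-0.013,0,0,0,0],[-0.044,-0.013,0,0,0,0],[-0.044,-0.013,0,0,0,0],[-0.024,-0.008,0,0,0,0]]'|grep contact_force; python3 j.py
python3 - <<'E'
from h import *
s=manip.get_state();M=R.from_quat(s["tcp_rot"]).as_matrix();P=np.array(s["eef_pos"])
w=np.array([0,0,-1.]);print("arc per 0.1rad: shift",(M.T@np.cross(w,P)*.1).round(4),"rot",(M.T@w*.1).round(4))
E
```

```text
contact_force: [0.0, -0.1, 0.1]
25.85 [0.194 0.495 0.45 ] z [ 0.06 -0.04 -1.  ] x [-0.08  1.   -0.04] J [-1.91, 0.2, 0.72, 1.81, -0.07, 1.19, -1.09]
arc per 0.1rad: shift [-0.0233  0.0476  0.0036] rot [ 0.0042 -0.0055  0.0998]
```

```bash
python3 -m creep '[[-0.0233,0.0476,0.0036,0.0042,-0.0055,0.0998],[-0.0233,0.0476,0.0036,0.0042,-0.0055,0.0998],[-0.0233,0.0476,0.0036,0.0042,-0.0055,0.0998],[-0.0233,0.0476,0.0036,0.0042,-0.0055,0.0998],[-0.0233,0.0476,0.0036,0.0042,-0.0055,0.0998]]'|grep contact_force; python3 j.py
python3 -m creep '[[-0.0233,0.0476,0.0036,0.0042,-0.0055,0.0998],[-0.0233,0.0476,0.0036,0.0042,-0.0055,0.0998],[-0.0233,0.0476,0.0036,0.0042,-0.0055,0.0998],[-0.0233,0.0476,0.0036,0.0042,-0.0055,0.0998],[-0.0233,0.0476,0.0036,0.0042,-0.0055,0.0998]]'|grep contact_force; python3 j.py
python3 -m creep '[[-0.0233,0.0476,0.0036,0.0042,-0.0055,0.0998],[-0.0233,0.0476,0.0036,0.0042,-0.0055,0.0998],[-0.0233,0.0476,0.0036,0.0042,-0.0055,0.0998],[-0.0233,0.0476,0.0036,0.0042,-0.0055,0.0998],[-0.0233,0.0476,0.0036,0.0042,-0.0055,0.0998]]'|grep contact_force; python3 j.py
python3 -m creep '[[-0.0233,0.0476,0.0036,0.0042,-0.0055,0.0998],[-0.0233,0.0476,0.0036,0.0042,-0.0055,0.0998],[-0.0233,0.0476,0.0036,0.0042,-0.0055,0.0998]]'|grep contact_force; python3 j.py
python3 - <<'E'
from h import *
p=cam("wrist");save(p,"pics/w6.png")
for o in tins(p): print(o)
t=cam("top");save(t,"pics/t6.png")
for o in tins(t): print("top",o)
ty=-.053;g=np.array([.4508,-.2752,.030])-.028*np.array([np.cos(ty),np.sin(ty),0])
plan(g+[0,0,.09],ty,.4)
E
```

```text
contact_force: [1.3, -0.8, -0.1]
26.35 [0.403 0.364 0.45 ] z [ 0.03 -0.06 -1.  ] x [ 0.41  0.91 -0.04] J [-1.58, 0.25, 0.92, 1.8, -0.14, 1.2, -1.04]
contact_force: [-0.2, 0.8, 0.4]
26.85 [0.521 0.147 0.449] z [-0.   -0.07 -1.  ] x [ 0.8   0.6  -0.04] J [-1.22, 0.3, 1.08, 1.8, -0.21, 1.21, -1.0]
contact_force: [-0.3, -0.1, 0.4]
27.35 [ 0.519 -0.101  0.448] z [-0.03 -0.06 -1.  ] x [ 0.99  0.15 -0.04] J [-0.84, 0.33, 1.22, 1.83, -0.26, 1.22, -0.97]
contact_force: [0.0, -0.6, -0.2]
27.65 [ 0.461 -0.238  0.447] z [-0.05 -0.04 -1.  ] x [ 0.99 -0.15 -0.04] J [-0.61, 0.33, 1.28, 1.85, -0.27, 1.22, -0.97]
('tin_slim_a', 0.94, [0.4487, -0.2755, -0.0651], np.float64(0.926))
('tin_slim_a', 0.92, [0.4495, -0.3845, -0.0766], np.float64(0.913))
('tin_wide', 0.72, [0.4523, -0.1413, -0.0714], np.float64(0.93))
top ('tin_slim_a', 0.56, [0.4512, -0.3865, -0.091], np.float64(0.764))
top ('tin_wide', 0.62, [0.4588, -0.1369, -0.2714], np.float64(0.641))
rot rows 4 [0.0162, 0.1112, -0.0195] | shift in OLD axes [-0.0223, 0.0285, 0.3251] | in NEW axes [-0.1623, 0.0411, 0.281] rows 8 [-0.0203, 0.0051, 0.0351] | joints [-0.61, 0.33, 1.28, 1.84, -0.27, 1.22, -0.97]
```

View pics/w6.png

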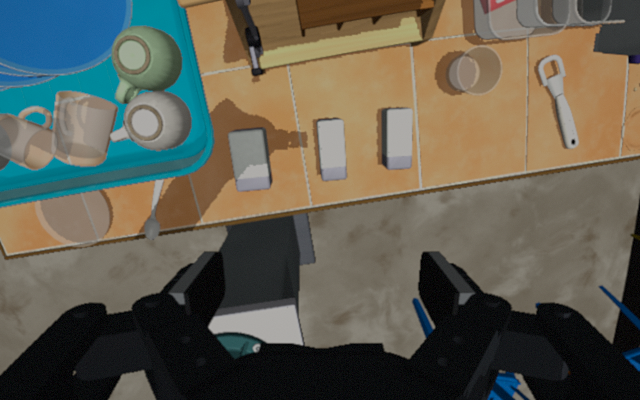

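```bash
python3 -m creep '[[0,0,0,0.0162,0.1112,-0.0195],[0,0,0,0.0162,0.1112,-0.0195],[0,0,0,0.0162,0.1112,-0.0195],[0,0,0,0.0162,0.1112,-0.0195],[-0.02,0.005,0.035,0,0,0]]'|grep contact_force; python3 j.py
python3 -m creep '[[-0.02,0.005,0.035,0,0,0],[-0.02,0.005,0.035,0,0,0],[-0.02,0.005,0.035,0,0,0],[-0.02,0.005,0.035,0,0,0],[-0.02,0.005,0.035,0,0,0]]'|grep contact_force; python3 j.py
python3 - <<'E'
from h import *
p=cam("wrist")
for o in tins(p): print(o)
ty=-.06;g=np.array([.4500,-.2753,.030])-.028*np.array([np.cos(ty),np.sin(ty),0])
plan(g+[0,0,.06],ty,.4)
E
```

```text
contact_force: [-2.9, -2.1, -1.2]
28.45 [ 0.454 -0.241  0.431] z [ 0.41  0.02 -0.91] x [ 0.91 -0.06  0.41] J [-0.83, -0.09, 1.31, 2.1, -0.2, 0.71, -1.01]
contact_force: [1.5, 0.1, 0.0]
28.95 [ 0.435 -0.247  0.248] z [ 0.38  0.   -0.93] x [ 0.93 -0.04  0.38] J [-0.13, 0.34, 0.84, 2.33, -1.14, 0.53, 0.04]
('tin_slim_a', 0.76, [0.45, -0.275, -0.0655], np.float64(0.939))
('tin_slim_a', 0.71, [0.4758, -0.3878, -0.1467], np.float64(0.714))
('tin_wide', 0.64, [0.4546, -0.1432, -0.0709], np.float64(0.724))
rot rows 1 [-0.0231, 0.0196, 0.0122] | shift in OLD axes [-0.0681, 0.0287, 0.1369] | in NEW axes [-0.0704, 0.0264, 0.1362] rows 4 [-0.0176, 0.0066, 0.034] | joints [-0.13, 0.34, 0.85, 2.33, -1.13, 0.54, 0.02]
```

Run:
```python
from h import *
ty=-.062;g=np.array([.4500,-.2752,.028])-.025*np.array([np.cos(ty),np.sin(ty),0])
plan(g+[0,0,.05],ty,.27)
```

```text
rot rows 1 [-0.0229, -0.1104, 0.0155] | shift in OLD axes [-0.069, 0.0288, 0.1492] | in NEW axes [-0.0517, 0.0263, 0.1565] rows 4 [-0.0129, 0.0066, 0.0391] | joints [-0.13, 0.34, 0.85, 2.33, -1.13, 0.54, 0.02]
```

```bash
python3 -m creep '[[0,0,0,-0.0229,-0.1104,0.0155],[-0.013,0.0066,0.039,0,0,0],[-0.013,0.0066,0.039,0,0,0],[-0.013,0.0066,0.039,0,0,0],[-0.013,0.0066,0.039,0,0,0]]'|grep contact_force; python3 j.py
python3 - <<'E'
from h import *
ty=-.062;g=np.array([.4500,-.2752,.028])-.025*np.array([np.cos(ty),np.sin(ty),0])
plan(g,ty,.27)
E
```

```text
contact_force: [-1.0, 0.2, -0.6]
29.6 [ 0.429 -0.27   0.107] z [ 0.26 -0.01 -0.96] x [ 0.96 -0.05  0.26] J [0.33, 0.56, 0.28, 2.35, -1.52, 0.28, 0.42]
rot rows 1 [-0.007, 0.0045, 0.0124] | shift in OLD axes [-0.0245, 0.0038, 0.069] | in NEW axes [-0.0247, 0.0036, 0.0689] rows 2 [-0.0124, 0.0018, 0.0344] | joints [0.33, 0.56, 0.28, 2.35, -1.52, 0.28, 0.42]
```

```bash
python3 -m creep '[[-0.012,0.0018,0.03,-0.007,0.0045,0.0124],[-0.012,0.0018,0.025,0,0,0],[0,0,0,0,0,0]]'|grep contact_force; python3 j.py
python3 - <<'E'
from h import *
ty=-.062;g=np.array([.4500,-.2752,.028])-.025*np.array([np.cos(ty),np.sin(ty),0])
plan(g,ty,.27)
E
```

```text
contact_force: [-0.1, -0.2, 1.0]
29.9 [ 0.427 -0.284  0.073] z [ 0.25  0.   -0.97] x [ 0.97 -0.06  0.24] J [0.65, 0.62, -0.1, 2.32, -1.53, 0.08, 0.46]
rot rows 1 [-0.0184, 0.023, -0.0036] | shift in OLD axes [-0.014, -0.0094, 0.0373] | in NEW axes [-0.0148, -0.0101, 0.0368] rows 1 [-0.0148, -0.0101, 0.0368] | joints [0.65, 0.62, -0.1, 2.32, -1.53, 0.08, 0.46]
```

Run:
```python
from h import *
ty=-.062;g=np.array([.4500,-.2752,.028])-.030*np.array([np.cos(ty),np.sin(ty),0])
plan(g+[0,0,.06],ty,.1)
```

```text
rot rows 2 [-0.0093, -0.0735, -0.001] | shift in OLD axes [-0.0032, -0.0105, -0.022] | in NEW axes [-0.0063, -0.0101, -0.0215] rows 1 [-0.0063, -0.0101, -0.0215] | joints [0.65, 0.62, -0.1, 2.32, -1.53, 0.08, 0.46]
```

```bash
python3 -m creep '[[0,0,-0.01,-0.0093,-0.0735,-0.001],[0,0,-0.01,-0.0093,-0.0735,-0.001],[-0.006,-0.01,0,0,0,0],[0,0,0,0,0,0]]'|grep contact_force; python3 j.py
python3 - <<'E'
from h import *
p=cam("wrist")
for o in tins(p): print(o)
ty=-.062;g=np.array([.4500,-.2752,.028])-.030*np.array([np.cos(ty),np.sin(ty),0])
plan(g,ty,.1)
E
```

```text
contact_force: [-0.5, -0.0, -0.6]
30.3 [ 0.421 -0.268  0.084] z [ 0.15 -0.   -0.99] x [ 0.99 -0.05  0.15] J [0.28, 0.62, 0.32, 2.31, -1.17, 0.28, 0.06]
('tin_slim_a', 0.86, [0.4487, -0.3841, -0.0666], np.float64(0.9))
('tin_slim_a', 0.66, [0.4476, -0.2751, -0.0714], np.float64(0.931))
('tin_wide', 0.85, [0.4528, -0.1413, -0.1208], np.float64(0.915))
rot rows 1 [-0.0102, -0.0466, 0.0043] | shift in OLD axes [-0.0066, 0.0029, 0.0482] | in NEW axes [-0.0044, 0.0024, 0.0484] rows 2 [-0.0022, 0.0012, 0.0242] | joints [0.3, 0.62, 0.31, 2.31, -1.17, 0.28, 0.05]
```

```bash
python3 -m creep '[[0,0,0,-0.01,-0.0466,0.004],[-0.002,0.001,0.016,0,0,0],[-0.002,0.001,0.016,0,0,0],[0,0,0.015,0,0,0],[0,0,0,0,0,0]]'|grep contact_force; python3 j.py
python3 - <<'E'
from h import *
ty=-.062;g=np.array([.4495,-.2752,.028])-.030*np.array([np.cos(ty),np.sin(ty),0])
plan(g,ty,.1)
E
```

```text
contact_force: [-0.3, -0.6, -0.0]
30.95 [ 0.418 -0.274  0.034] z [ 0.1 -0.  -1. ] x [ 0.99 -0.07  0.1 ] J [0.36, 0.71, 0.22, 2.29, -1.24, 0.2, 0.1]
rot rows 1 [-0.0019, 0.0022, -0.0045] | shift in OLD axes [0.0006, -0.0012, -0.0] | in NEW axes [0.0006, -0.0012, -0.0] rows 1 [0.0006, -0.0012, -0.0] | joints [0.36, 0.71, 0.22, 2.29, -1.24, 0.2, 0.1]
```

```bash
python3 -m creep '[[0,0,0,0,0,0],[0,0,0,0,0,0],[0,0,0,0,0,0],[0,0,0,0,0,0],[0,0,0,0,0,0]]' -1 80
python3 -m creep '[[-0.002,0,-0.02,0,0,0],[-0.002,0,-0.02,0,0,0],[-0.002,0,-0.02,0,0,0],[-0.002,0,-0.02,0,0,0],[0,0,0,0,0,0]]'; python3 j.py
python3 - <<'E'
from h import *
p=cam("wrist");save(p,"pics/w7.png")
# grasp point at tin -30 => tin centre local x = xg+30 ; pre-insert: nose at mouth-15 -> centre x=47-15-50
plan(L2W([-48,25,55+33+6]),YAW,.1)
E
```

```text
time_s: 31.45
eef_pos: [0.4196, -0.2741, 0.0361]
tcp_rot: [0.998, -0.031, 0.05, 0.003]
contact_force: [-0.7, 0.3, 5.8]
finger_gap: 0.475
gripper_force: 81.4
time_s: 31.95
eef_pos: [0.4041, -0.2732, 0.1158]
tcp_rot: [0.998, -0.031, 0.05, 0.003]
contact_force: [-0.1, 0.1, -3.2]
finger_gap: 0.481
gripper_force: 82.2
31.95 [ 0.404 -0.273  0.116] z [ 0.1  -0.01 -0.99] x [ 0.99 -0.06  0.1 ] J [0.14, 0.58, 0.53, 2.31, -0.99, 0.4, -0.11]
rot rows 1 [0.0116, 0.0004, -0.0853] | shift in OLD axes [0.118, 0.0041, 0.0267] | in NEW axes [0.1172, 0.0144, 0.0266] rows 3 [0.0391, 0.0048, 0.0089] | joints [0.14, 0.59, 0.53, 2.31, -1.0, 0.4, -0.11]
```

View pics/w7.png

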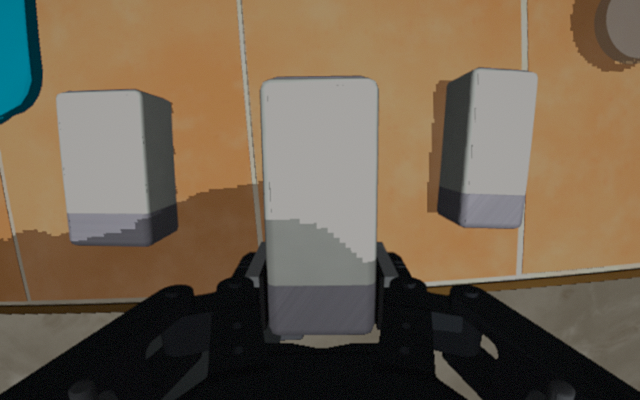

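```bash
python3 -m creep '[[0,0,0,0.006,0,-0.0427],[0,0,0,0.006,0,-0.0427],[0.03,0.005,-0.003,0,0,0],[0.03,0.005,-0.003,0,0,0]]'|grep contact_f
python3 - <<'E'
from h import *
plan(L2W([-48,25,96]),YAW,.1,ahead=0)
E
```

```text
contact_force: [-0.1, -0.8, -2.0]
rot rows 1 [-0.0035, 0.0043, -0.0028] | shift in OLD axes [0.0588, 0.0046, 0.0345] | in NEW axes [0.0586, 0.0046, 0.0347] rows 2 [0.0293, 0.0023, 0.0174] | joints [0.07, 0.62, 0.59, 2.18, -0.89, 0.51, -0.19]
```

```bash
python3 -m creep '[[0.0293,0.0023,0.0087,0,0,0],[0.0293,0.0023,0.0087,0,0,0],[0,0,0.017,0,0,0],[0,0,0,0,0,0]]'
python3 - <<'E'
from h import *
p=cam("wrist");save(p,"pics/w8.png",(180,0,280,220),2.7)
s=manip.get_state();M=R.from_euler("z",YAW).as_matrix();print((M.T@(np.array(s["eef_pos"])-O)*1000).round(1))
L=np.array([[47,48,55],[47,2,55],[47,48,105],[47,2,105],[16,25,55],[47,-3,105],[47,53,105]])
print(((proj(p,[L2W(v) for v in L])-[180,0]+.5)*2.7-.5).round(0).tolist())
E
```

```text
time_s: 32.8
eef_pos: [0.5249, -0.2825, 0.0941]
tcp_rot: [0.999, 0.013, 0.047, -0.003]
contact_force: [-1.3, -0.3, -2.3]
finger_gap: 0.481
gripper_force: 81.9
[-48.6  25.9  95.1]
[[263.0, 166.0], [522.0, 167.0], [207.0, 61.0], [584.0, 62.0], [392.0, 343.0], [625.0, 63.0], [166.0, 61.0]]
```

View pics/w8.png

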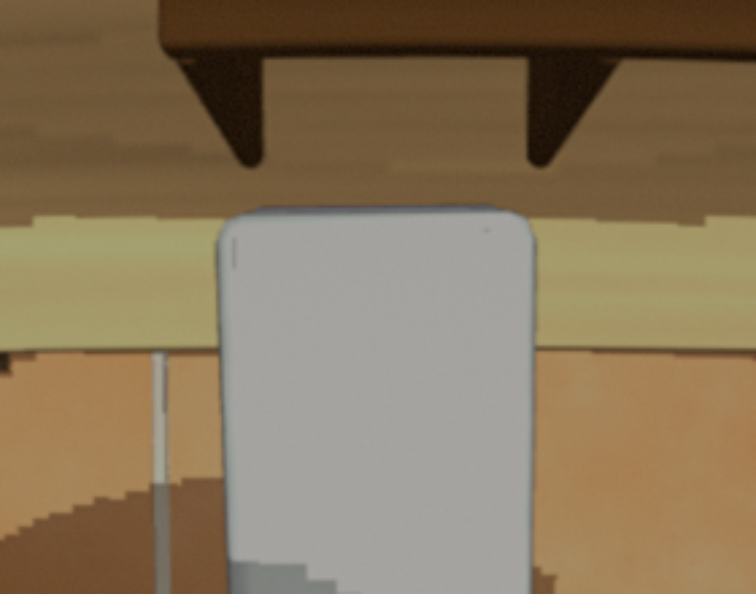

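Run:
```python
from h import *
p=cam("wrist");M=R.from_euler("z",YAW).as_matrix()
f=lambda L:[((u+.5)/2.7-.5+180,(v+.5)/2.7-.5) for u,v in L]
g=lambda uv,z:((onz(p,f(uv),z)-O)@M*1000).round(1)
print(p["cx"],"tin",g([(218,240),(536,240),(229,560),(531,560)],.1035).tolist(),"hole",g([(263,160),(528,160)],.055).tolist(),"roof",g([(164,57),(616,57)],.105).tolist())
```

```text
321.2312558883445 tin [[24.9, 46.5, 103.5], [24.9, 6.1, 103.5], [-16.4, 46.1, 103.5], [-16.3, 5.7, 103.5]] hole [[47.2, 47.1, 55.0], [47.2, -0.1, 55.0]] roof [[46.8, 52.5, 105.0], [46.8, -3.1, 105.0]]
```

```bash
python3 -m creep '[[0,0.0019,0.001,0,0,0.008],[0.008,0,0.0008,0,0,0],[0.008,0,0.0008,0,0,0],[0.008,0,0.0008,0,0,0],[0.006,0,0.0006,0,0,0]]'
python3 -m creep '[[0.007,0,0.0007,0,0,0],[0.007,0,0.0007,0,0,0],[0.007,0,0.0007,0,0,0],[0,0,0,0,0,0]]'; python3 j.py
```

```text
time_s: 33.4
eef_pos: [0.5548, -0.2855, 0.0956]
tcp_rot: [0.999, 0.008, 0.048, -0.002]
contact_force: [-2.6, 0.3, -7.2]
finger_gap: 0.482
gripper_force: 81.7
time_s: 33.8
eef_pos: [0.5774, -0.2851, 0.0956]
tcp_rot: [0.999, 0.009, 0.049, -0.002]
contact_force: [0.4, -0.7, -10.8]
finger_gap: 0.48
gripper_force: 82.0
33.8 [ 0.577 -0.285  0.096] z [ 0.1  0.  -1. ] x [1.   0.02 0.1 ] J [0.0, 0.77, 0.61, 1.97, -0.89, 0.6, -0.33]
```

```bash
python3 -m creep '[[0,0,0.002,0,0,0],[0,0,0.002,0,0,0],[0,0,0,0,0,0]]'
python3 -m creep '[[0.006,0,0.0006,0,0,0],[0,0,0.001,0,0,0],[0,0,0,0,0,0]]'
```

```text
time_s: 34.1
eef_pos: [0.5785, -0.2853, 0.0931]
tcp_rot: [0.999, 0.008, 0.051, -0.002]
contact_force: [1.6, 2.4, -2.6]
finger_gap: 0.485
gripper_force: 83.0
time_s: 34.4
eef_pos: [0.5839, -0.2851, 0.0921]
tcp_rot: [0.999, 0.008, 0.05, -0.002]
contact_force: [0.2, 5.5, -0.2]
finger_gap: 0.478
gripper_force: 83.4
```

```bash
python3 -m creep '[[0,0,0,0,0,0],[0,0,0,0,0,0],[0,0,0,0,0,0],[-0.01,0,-0.02,0,0,0],[-0.03,0,-0.035,0,0,0]]' 1|grep contact_f
python3 -m creep '[[-0.035,0,-0.03,0,0,0],[-0.02,0,0,0,0.125,0],[0,0,0,0,0.125,0],[0,0,0,0,0,0]]' -1; python3 j.py
python3 - <<'E'
from h import *
p=cam("wrist");save(p,"pics/w9.png",(160,60,320,240),2)
plan(L2W([-30,25,75]),YAW,.35,ahead=.025)
E
```

```text
contact_force: [0.2, 0.5, 0.6]
time_s: 35.3
eef_pos: [0.4765, -0.2887, 0.166]
tcp_rot: [0.987, 0.004, 0.162, -0.005]
contact_force: [0.4, -0.1, -0.8]
finger_gap: 0.331
gripper_force: 0.0
35.3 [ 0.477 -0.289  0.166] z [ 0.32  0.01 -0.95] x [0.95 0.01 0.32] J [0.27, 0.49, 0.38, 2.24, -1.17, 0.4, 0.11]
rot rows 1 [-0.0028, 0.0241, -0.0149] | shift in OLD axes [0.0302, -0.0036, 0.0817] | in NEW axes [0.0283, -0.0034, 0.0824] rows 2 [0.0142, -0.0017, 0.0412] | joints [0.26, 0.49, 0.38, 2.23, -1.16, 0.4, 0.1]
```

View pics/w9.png

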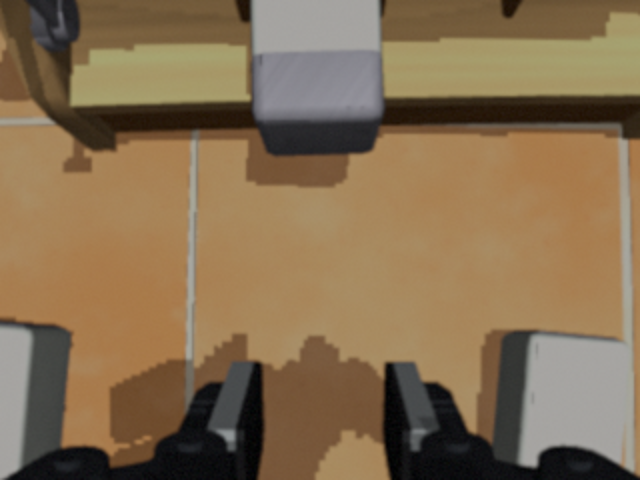

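```bash
python3 -m creep '[[0.0142,-0.0017,0.0412,-0.0028,0.0241,-0.0149],[0.0142,-0.0017,0.0412,0,0,0],[0,0,0,0,0,0]]' -1; python3 j.py
python3 - <<'E'
from h import *
plan(L2W([-22,25,75]),YAW,.35,ahead=.025)
print(Rt(YAW,.35).T@(L2W([10,0,0])-O))
E
```

```text
time_s: 35.65
eef_pos: [0.5403, -0.28, 0.0936]
tcp_rot: [0.985, 0.018, 0.174, -0.004]
contact_force: [0.1, -0.5, -0.2]
finger_gap: -0.003
gripper_force: 0.0
35.65 [ 0.54  -0.28   0.094] z [ 0.34  0.01 -0.94] x [0.94 0.03 0.34] J [0.37, 0.64, 0.16, 2.17, -1.47, 0.27, 0.38]
rot rows 1 [-0.0053, 0.0007, 0.0108] | shift in OLD axes [0.003, 0.0038, -0.0041] | in NEW axes [0.003, 0.0038, -0.0041] rows 1 [0.003, 0.0038, -0.0041] | joints [0.37, 0.64, 0.16, 2.17, -1.47, 0.27, 0.38]
[9.39372713e-03 1.42936603e-17 3.42897807e-03]
```

```bash
python3 -m creep '[[0.003,0.0038,-0.004,-0.005,0,0.01],[0.0075,0,0.0027,0,0,0],[0.0075,0,0.0027,0,0,0],[0.0075,0,0.0027,0,0,0],[0.0075,0,0.0027,0,0,0]]'|grep -v grip
python3 -m creep '[[0.0075,0,0.0027,0,0,0],[0.0075,0,0.0027,0,0,0],[0,0,0,0,0,0]]'|grep -v grip; python3 j.py
python3 - <<'E'
from h import *
s=manip.get_state();T=np.array(s["eef_pos"])+.025*R.from_quat(s["tcp_rot"]).as_matrix()[:,2]
print("tip local",((T-O)@R.from_euler("z",YAW).as_matrix()*1000).round(1))
E
```

```text
time_s: 36.15
eef_pos: [0.5695, -0.2855, 0.1024]
tcp_rot: [0.985, 0.011, 0.173, 0.001]
contact_force: [-0.3, 0.0, -0.5]
finger_gap: 0.005
time_s: 36.45
eef_pos: [0.5867, -0.2845, 0.1028]
tcp_rot: [0.984, 0.011, 0.175, -0.0]
contact_force: [-0.4, 0.6, -0.0]
finger_gap: -0.002
36.45 [ 0.587 -0.284  0.103] z [ 0.34  0.   -0.94] x [0.94 0.02 0.34] J [0.26, 0.66, 0.26, 2.08, -1.32, 0.32, 0.15]
tip local [22.9 23.1 79.3]
```

```bash
cat > m.py <<'E'
from h import *
import sys
p=cam(sys.argv[1]);Q=R.from_euler("z",YAW).as_matrix()
for t in("tin_slim_a","tin_wide"):
    for d in manip.masks_of(p,t):
        m=d["mask"];ys,xs=np.where(m);c=(onz(p,[(xs.mean(),ys.mean())],.09)[0]-O)@Q*1000
        if d["confidence"]<.25: continue
        o=[]
        for r in (np.percentile(ys,2),np.percentile(ys,50),np.percentile(ys,98)):
            x=xs[ys==int(r)];o.append(((onz(p,[(x.min(),r),(x.max()+1,r)],.101)-O)@Q*1000)[:,:2].round(0).tolist())
        print(t,round(d["confidence"],2),np.round(d["rect"]).astype(int).tolist(),"c",c[:2].round(0),o)
E
python3 m.py wrist
```

```text
tin_slim_a 0.65 [272, 202, 98, 35] c [40. 23.] [[[47.0, 43.0], [47.0, 3.0]], [[40.0, 44.0], [40.0, 3.0]], [[33.0, 40.0], [33.0, 6.0]]]
tin_wide 0.4 [272, 201, 99, 36] c [40. 23.] [[[47.0, 43.0], [47.0, 3.0]], [[40.0, 44.0], [40.0, 3.0]], [[33.0, 40.0], [33.0, 7.0]]]
```

```bash
python3 -m creep '[[0.0068,0,0.0022,0,0,0],[0.0066,0,0.0022,0,0,0],[0,0,0,0,0,0]]'|grep -v grip
python3 m.py wrist
python3 - <<'E'
from h import *
s=manip.get_state();T=np.array(s["eef_pos"])+.025*R.from_quat(s["tcp_rot"]).as_matrix()[:,2]
print("tip local",((T-O)@R.from_euler("z",YAW).as_matrix()*1000).round(1))
E
```

```text
time_s: 36.9
eef_pos: [0.6, -0.2845, 0.1031]
tcp_rot: [0.985, 0.011, 0.175, -0.0]
contact_force: [0.2, 0.2, -0.3]
finger_gap: 0.002
tin_slim_a 0.75 [278, 232, 81, 8] c [46. 18.] [[[47.0, 21.0], [47.0, 7.0]], [[46.0, 40.0], [46.0, 7.0]], [[45.0, 39.0], [45.0, 16.0]]]
tin_wide 0.33 [281, 234, 79, 3] c [46. 18.] [[[47.0, 9.0], [47.0, 7.0]], [[46.0, 39.0], [46.0, 6.0]], [[45.0, 39.0], [45.0, 6.0]]]
tip local [35.3 22.6 79.6]
```

```bash
python3 -m creep '[[0.0023,0,0.0008,0,0,0],[0,0,0,0,0,0],[-0.03,0,-0.01,0,0,0],[-0.045,0,-0.03,0,0,0],[-0.03,0,-0.04,0,0,0]]'|grep -v grip
python3 -m creep '[[0,0,-0.04,0,-0.12,0],[0,0,0,0,-0.12,0],[0,0,0,0,0,0]]' 1; python3 j.py
python3 m.py wrist
python3 - <<'E'
from h import *
p=cam("wrist")
for o in tins(p): print(o)
ty=-.08;g=np.array([.4500,-.3843,.028])-.030*np.array([np.cos(ty),np.sin(ty),0])
plan(g+[0,0,.05],ty,.1)
E
```

```text
time_s: 37.55
eef_pos: [0.4764, -0.2864, 0.1398]
tcp_rot: [0.985, 0.01, 0.173, -0.001]
contact_force: [0.2, -0.4, 1.1]
finger_gap: -0.003
time_s: 37.85
eef_pos: [0.4822, -0.2837, 0.1579]
tcp_rot: [0.994, 0.018, 0.108, -0.004]
contact_force: [1.5, 0.6, 0.2]
finger_gap: 0.504
gripper_force: 0.0
37.85 [ 0.482 -0.284  0.158] z [ 0.22  0.01 -0.98] x [0.98 0.03 0.22] J [0.15, 0.54, 0.49, 2.19, -0.94, 0.46, -0.13]
tin_slim_a 0.7 [291, 8, 72, 40] c [45. 25.] [[[49.0, 45.0], [49.0, 4.0]], [[39.0, 44.0], [40.0, 5.0]], [[29.0, 39.0], [29.0, 9.0]]]
tin_slim_a 0.56 [415, 218, 70, 76] c [-91. -52.] [[[-70.0, -30.0], [-70.0, -56.0]], [[-89.0, -28.0], [-89.0, -68.0]], [[-110.0, -38.0], [-110.0, -52.0]]]
tin_wide 0.71 [100, 200, 99, 123] c [-93. 137.] [[[-63.0, 151.0], [-63.0, 110.0]], [[-91.0, 156.0], [-90.0, 101.0]], [[-127.0, 159.0], [-127.0, 144.0]]]
('tin_slim_a', 0.83, [0.6492, -0.2814, 0.0369], np.float64(0.662))
('tin_slim_a', 0.63, [0.4982, -0.3889, -0.135], np.float64(0.654))
('tin_wide', 0.73, [0.479, -0.1442, -0.0494], np.float64(0.798))
rot rows 2 [-0.0128, -0.0568, 0.0526] | shift in OLD axes [-0.0739, 0.0963, 0.0566] | in NEW axes [-0.0565, 0.1016, 0.0666] rows 3 [-0.0188, 0.0339, 0.0222] | joints [0.16, 0.54, 0.48, 2.19, -0.94, 0.46, -0.13]
```

```bash
python3 -m creep '[[0,0,0,-0.0128,-0.0568,0.0526],[0,0,0,-0.0128,-0.0568,0.0526],[-0.0188,0.0339,0.01,0,0,0],[-0.0188,0.0339,0.01,0,0,0],[-0.0188,0.0339,0.01,0,0,0]]' 1|grep -v grip; python3 j.py
python3 -m creep '[[0,0,0,0,0,0]]'|grep eef
python3 - <<'E'
from h import *
p=cam("wrist")
for o in tins(p): print(o)
ty=-.08;g=np.array([.4500,-.3843,.028])-.030*np.array([np.cos(ty),np.sin(ty),0])
plan(g,ty,.1)
E
```

```text
time_s: 38.65
eef_pos: [0.4168, -0.3822, 0.1202]
tcp_rot: [0.998, -0.038, 0.05, 0.002]
contact_force: [1.5, -0.4, 0.3]
finger_gap: 0.999
38.65 [ 0.417 -0.382  0.12 ] z [ 0.1  -0.01 -0.99] x [ 0.99 -0.08  0.1 ] J [0.3, 0.64, 0.56, 2.13, -0.86, 0.52, -0.13]
eef_pos: [0.4115, -0.3878, 0.1203]
('tin_slim_a', 0.82, [0.4481, -0.3843, -0.0974], np.float64(0.935))
('tin_wide', 0.64, [0.4548, -0.1381, -0.068], np.float64(0.963))
rot rows 1 [-0.0003, -0.0004, -0.0002] | shift in OLD axes [-0.0057, -0.0, 0.0866] | in NEW axes [-0.0057, -0.0, 0.0866] rows 2 [-0.0029, -0.0, 0.0433] | joints [0.3, 0.64, 0.56, 2.13, -0.86, 0.52, -0.13]
```

```bash
python3 -m creep '[[-0.002,0,0.029,0,0,0.01],[-0.002,0,0.029,0,0,0],[-0.002,0,0.0285,0,0,0],[0,0,0,0,0,0]]'|grep -v grip
python3 - <<'E'
from h import *
ty=-.09;g=np.array([.449,-.3843,.028])-.030*np.array([np.cos(ty),np.sin(ty),0])
plan(g,ty,.1)
E
```

```text
time_s: 39.3
eef_pos: [0.4199, -0.3789, 0.0319]
tcp_rot: [0.998, -0.043, 0.049, -0.0]
contact_force: [0.8, 0.8, 0.7]
finger_gap: 1.0
rot rows 1 [-0.0053, 0.0024, 0.0034] | shift in OLD axes [-0.0009, 0.0028, -0.0022] | in NEW axes [-0.0009, 0.0028, -0.0021] rows 1 [-0.0009, 0.0028, -0.0021] | joints [0.43, 0.77, 0.35, 2.15, -1.04, 0.35, 0.03]
```

```bash
python3 -m creep '[[-0.001,0.0028,-0.002,0,0,0],[0,0,0,0,0,0]]'|grep eef
python3 -m creep '[[0,0,0,0,0,0],[0,0,0,0,0,0],[0,0,0,0,0,0],[0,0,0,0,0,0],[0,0,0,0,0,0]]' -1 80|grep -v rot
python3 -m creep '[[-0.002,0,-0.02,0,0,0],[-0.002,0,-0.02,0,0,0],[-0.002,0,-0.02,0,0,0],[-0.002,0,-0.02,0,0,0],[0,0,0,0,0,0]]'; python3 j.py
python3 - <<'E'
from h import *
plan(L2W([-48,-26,96]),YAW,.1,ahead=0)
E
```

```text
eef_pos: [0.4191, -0.3857, 0.0379]
time_s: 40.0
eef_pos: [0.4189, -0.384, 0.0373]
contact_force: [-1.0, 2.6, 8.0]
finger_gap: 0.48
gripper_force: 81.5
time_s: 40.5
eef_pos: [0.4025, -0.384, 0.1169]
tcp_rot: [0.998, -0.044, 0.051, 0.004]
contact_force: [-0.4, -1.0, -2.9]
finger_gap: 0.479
gripper_force: 81.7
40.5 [ 0.403 -0.384  0.117] z [ 0.1  -0.01 -0.99] x [ 0.99 -0.09  0.1 ] J [0.32, 0.64, 0.55, 2.15, -0.88, 0.5, -0.1]
rot rows 1 [0.0146, -0.0019, -0.1128] | shift in OLD axes [0.1156, -0.0596, 0.0326] | in NEW axes [0.1216, -0.0457, 0.0332] rows 3 [0.0405, -0.0152, 0.0111] | joints [0.32, 0.64, 0.55, 2.15, -0.88, 0.5, -0.1]
```

```bash
python3 -m creep '[[0,0,0,0.007,-0.001,-0.0564],[0,0,0,0.007,-0.001,-0.0564],[0.0304,-0.0114,0.003,0,0,0],[0.0304,-0.0114,0.003,0,0,0],[0.0304,-0.0114,0.003,0,0,0]]'|grep contact_f
python3 -m creep '[[0.0304,-0.0114,0.003,0,0,0],[0,0,0.01,0,0,0],[0,0,0.01,0,0,0],[0,0,0,0,0,0]]'|grep -v gap
python3 - <<'E'
from h import *
plan(L2W([-48,-26,94.5]),YAW,.1,ahead=0)
p=cam("wrist");save(p,"pics/w10.png",(180,0,280,220),2.7)
Q=R.from_euler("z",YAW).as_matrix()
g=cv2.GaussianBlur(cv2.cvtColor(p["frame"],cv2.COLOR_RGB2GRAY),(3,3),0).astype(float)
# wall noses: edge columns just below roof, on floor-level row of x=47
r=int(round(proj(p,[L2W([52,-26,55])])[0,1]))
u=proj(p,[L2W([52,30,55]),L2W([52,-80,55])])[:,0].round().astype(int)
row=g[r-1:r+2].mean(0)[u[0]:u[1]];e=np.abs(np.diff(row));k=np.where(e>12)[0]
print("edges y",[(((onz(p,[(u[0]+i+.5,r)],.055)[0]-O)@Q)[1]*1000).round(1) for i in k],e[k].round())
for d in manip.masks_of(p,"tin_slim_a"):
    m=d["mask"];ys,xs=np.where(m)
    if d["confidence"]<.3 or ys.size<6000: continue
    for q in (15,30,50):
        rr=int(np.percentile(ys,q));x=xs[ys==rr];print("tin",rr,((onz(p,[(x.min()-.5,rr),(x.max()+.5,rr)],.1025)-O)@Q*1000)[:,:2].round(1).tolist())
E
```

```text
contact_force: [0.1, -0.4, -3.2]
time_s: 41.4
eef_pos: [0.5244, -0.3339, 0.0934]
tcp_rot: [0.999, 0.012, 0.048, -0.002]
contact_force: [0.1, -0.0, -2.6]
gripper_force: 81.6
rot rows 1 [-0.0038, 0.0041, -0.0004] | shift in OLD axes [0.0013, 0.0013, -0.001] | in NEW axes [0.0013, 0.0013, -0.001] rows 1 [0.0013, 0.0013, -0.001] | joints [0.15, 0.74, 0.54, 2.01, -0.86, 0.55, -0.23]
edges y [np.float64(5.0), np.float64(3.6), np.float64(3.1), np.float64(-2.6), np.float64(-3.1), np.float64(-3.5), np.float64(-49.1), np.float64(-49.6), np.float64(-50.1), np.float64(-56.3), np.float64(-56.8), np.float64(-57.2)] [17. 19. 12. 19. 25. 17. 14. 26. 19. 16. 18. 14.]
tin 109 [[17.3, -3.1], [17.3, -42.9]]
tin 146 [[4.7, -3.5], [4.7, -43.9]]
tin 196 [[-12.9, -4.0], [-12.9, -44.0]]
```

```bash
python3 -m creep '[[0,0.0018,-0.001,0,0,0.02],[0.008,0,0.0008,0,0,0],[0.008,0,0.0008,0,0,0],[0.008,0,0.0008,0,0,0],[0.008,0,0.0008,0,0,0]]'|grep -v gap
python3 -m creep '[[0.008,0,0.0008,0,0,0],[0.008,0,0.0008,0,0,0],[0.008,0,0.0008,0,0,0],[0,0,0.001,0,0,0],[0,0,0,0,0,0]]'|grep -v gap; python3 j.py
```

```text
time_s: 42.0
eef_pos: [0.559, -0.3358, 0.0964]
tcp_rot: [0.999, 0.003, 0.049, -0.002]
contact_force: [-0.1, 1.1, -2.7]
gripper_force: 81.5
time_s: 42.5
eef_pos: [0.5818, -0.3358, 0.095]
tcp_rot: [0.999, 0.003, 0.049, -0.002]
contact_force: [0.5, 0.4, -3.2]
gripper_force: 81.5
42.5 [ 0.582 -0.336  0.095] z [ 0.1  0.  -1. ] x [1.   0.01 0.1 ] J [0.1, 0.79, 0.58, 1.9, -0.84, 0.63, -0.34]
```

```bash
python3 -m creep '[[0,0,0.0015,0,0,0],[0,0,0.0015,0,0,0],[0,0,0,0,0,0]]'|grep -E "eef|contact"
python3 -m creep '[[0,0,0,0,0,0],[0,0,0,0,0,0],[0,0,0,0,0,0],[-0.01,0,-0.02,0,0,0],[-0.03,0,-0.035,0,0,0]]' 1|grep contact_f
python3 -m creep '[[-0.035,0,-0.03,0,0,0],[-0.02,0,0,0,0.125,0],[0,0,0,0,0.125,0],[0,0,0,0,0,0]]' -1|grep contact_f; python3 j.py
python3 m.py wrist
python3 - <<'E'
from h import *
plan(L2W([-26,-26,76]),YAW,.35,ahead=.025)
E
```

```text
eef_pos: [0.5814, -0.3362, 0.0926]
contact_force: [-1.8, 0.2, -0.2]
contact_force: [0.5, -0.2, 0.0]
contact_force: [0.4, -0.6, 0.5]
43.7 [ 0.474 -0.338  0.167] z [ 0.33  0.01 -0.94] x [ 0.94 -0.01  0.33] J [0.39, 0.51, 0.34, 2.18, -1.1, 0.43, 0.1]
tin_slim_a 0.79 [286, 28, 70, 108] c [ 19. -28.] [[[50.0, -8.0], [49.0, -49.0]], [[15.0, -8.0], [13.0, -49.0]], [[-19.0, -12.0], [-20.0, -46.0]]]
tin_slim_a 0.55 [206, 35, 71, 38] c [44. 21.] [[[50.0, 20.0], [49.0, 2.0]], [[39.0, 39.0], [37.0, -1.0]], [[26.0, 31.0], [25.0, 2.0]]]
tin_wide 0.78 [50, 218, 97, 125] c [-106.  124.] [[[-71.0, 143.0], [-72.0, 87.0]], [[-105.0, 146.0], [-105.0, 85.0]], [[-141.0, 148.0], [-140.0, 112.0]]]
rot rows 1 [0.0017, 0.0119, -0.0186] | shift in OLD axes [0.032, -0.0018, 0.0835] | in NEW axes [0.0311, -0.0011, 0.0839] rows 2 [0.0155, -0.0006, 0.0419] | joints [0.37, 0.52, 0.35, 2.17, -1.1, 0.43, 0.1]
```

```bash
python3 -m creep '[[0.0155,-0.0006,0.042,0.0017,0.0119,-0.0186],[0.0155,-0.0006,0.042,0,0,0],[0,0,0,0,0,0]]' -1|grep -E "eef|contact"
python3 - <<'E'
from h import *
plan(L2W([-22,-26,77]),YAW,.35,ahead=.025)
E
```

```text
eef_pos: [0.5432, -0.3303, 0.0942]
contact_force: [0.2, 2.0, 0.3]
rot rows 1 [-0.0071, 0.0018, 0.0071] | shift in OLD axes [0.0019, 0.0044, -0.006] | in NEW axes [0.0019, 0.0045, -0.006] rows 1 [0.0019, 0.0045, -0.006] | joints [0.43, 0.66, 0.18, 2.1, -1.3, 0.32, 0.26]
```

```bash
python3 -m creep '[[0.002,0.003,-0.005,-0.005,0,0.007],[0.0075,0,0.0027,0,0,0],[0.0075,0,0.0027,0,0,0],[0.0075,0,0.0027,0,0,0],[0.0075,0,0.0027,0,0,0]]'|grep -E "eef|contact"
python3 -m creep '[[0.0075,0,0.0027,0,0,0],[0.0075,0,0.0027,0,0,0],[0.0068,0,0.0024,0,0,0],[0.004,0,0.0014,0,0,0],[0,0,0,0,0,0]]'|grep -E "eef|contact"
python3 m.py wrist
python3 - <<'E'
from h import *
s=manip.get_state();T=np.array(s["eef_pos"])+.025*R.from_quat(s["tcp_rot"]).as_matrix()[:,2]
print("tip local",((T-O)@R.from_euler("z",YAW).as_matrix()*1000).round(1))
E
```

```text
eef_pos: [0.5693, -0.3372, 0.1049]
contact_force: [-4.0, -0.7, 4.1]
eef_pos: [0.5982, -0.3361, 0.1044]
contact_force: [-0.4, 0.7, -0.4]
tin_slim_a 0.88 [273, 227, 96, 13] c [ 44. -29.] [[[47.0, -14.0], [46.0, -48.0]], [[44.0, -8.0], [44.0, -48.0]], [[42.0, -12.0], [42.0, -45.0]]]
tin_wide 0.91 [2, 382, 38, 18] c [-32. 114.] [[[-22.0, 101.0], [-21.0, 96.0]], [[-27.0, 112.0], [-26.0, 95.0]], [[-30.0, 115.0], [-28.0, 95.0]]]
tip local [ 32.5 -28.4  80.7]
```

```bash
python3 -m creep '[[0.0052,0,0.0019,0,0,0],[0,0,0,0,0,0],[0,0,0,0,0,0]]'|grep -E "eef|contact"
python3 - <<'E'
from h import *
s=manip.get_state();T=np.array(s["eef_pos"])+.025*R.from_quat(s["tcp_rot"]).as_matrix()[:,2]
print("tip local",((T-O)@R.from_euler("z",YAW).as_matrix()*1000).round(1))
E
python3 m.py wrist
python3 -m creep '[[-0.03,0,-0.01,0,0,0],[-0.045,0,-0.03,0,0,0],[-0.03,0,-0.04,0,0,0],[0,0,-0.03,0,-0.12,0],[0,0,0,0,-0.12,0]]' 1|grep -E "contact"; python3 j.py
python3 - <<'E'
from h import *
p=cam("wrist")
for o in tins(p): print(o)
plan([.4245,-.140,.15],-.06,.1)
E
```

```text
eef_pos: [0.6027, -0.336, 0.1042]
contact_force: [-0.6, 0.1, -0.4]
tip local [ 37.6 -28.9  80.7]
tin_wide 0.61 [7, 387, 31, 13] c [-28. 112.] [[[-20.0, 100.0], [-19.0, 96.0]], [[-23.0, 107.0], [-22.0, 95.0]], [[-25.0, 111.0], [-23.0, 94.0]]]
contact_force: [0.9, -0.9, -1.1]
46.25 [ 0.471 -0.341  0.162] z [ 0.16  0.   -0.99] x [0.99 0.01 0.16] J [0.2, 0.57, 0.55, 2.11, -0.81, 0.55, -0.2]
('tin_slim_a', 0.91, [0.6363, -0.2748, 0.2128], np.float64(0.577))
('tin_slim_a', 0.71, [0.634, -0.3335, 0.2387], np.float64(0.536))
('tin_wide', 0.72, [0.6183, -0.2066, -1.5049], np.float64(0.366))
('tin_wide', 0.68, [0.453, -0.1414, 0.0023], np.float64(0.892))
rot rows 1 [-0.0132, -0.0662, 0.0874] | shift in OLD axes [-0.0502, -0.1973, -0.0048] | in NEW axes [-0.0676, -0.1921, -0.0034] rows 5 [-0.0135, -0.0384, -0.0007] | joints [0.19, 0.58, 0.55, 2.1, -0.82, 0.55, -0.18]
```

```bash
python3 -m creep '[[0,0,0,-0.0132,-0.0662,0.0874],[-0.0135,-0.0384,-0.001,0,0,0],[-0.0135,-0.0384,-0.001,0,0,0],[-0.0135,-0.0384,-0.001,0,0,0],[-0.0135,-0.0384,-0.001,0,0,0]]' 1|grep -E "contact"
python3 -m creep '[[-0.0135,-0.0384,-0.001,0,0,0],[0,0,0,0,0,0],[0,0,0,0,0,0]]' 1|grep -E "contact"; python3 j.py
python3 - <<'E'
from h import *
for k in range(2):
    p=cam("wrist")
    for o in tins(p): print(o)
ty=-.06;g=np.array([.4535,-.1413,.028])-.032*np.array([np.cos(ty),np.sin(ty),0])
plan(g+[0,0,.03],ty,.1)
E
```

```text
contact_force: [0.5, 0.6, -0.1]
contact_force: [0.3, 0.1, 0.1]
47.2 [ 0.42  -0.14   0.157] z [ 0.1 -0.  -1. ] x [ 0.99 -0.07  0.1 ] J [-0.24, 0.47, 0.63, 2.38, -0.84, 0.4, -0.53]
('tin_wide', 0.64, [0.4518, -0.1422, -0.0745], np.float64(0.935))
('tin_slim_a', 0.73, [0.6064, -0.1786, -1.2607], np.float64(0.382))
('tin_wide', 0.92, [0.4517, -0.1424, -0.068], np.float64(0.948))
rot rows 1 [-0.0001, 0.0028, -0.0089] | shift in OLD axes [-0.0102, -0.003, 0.0932] | in NEW axes [-0.0105, -0.0031, 0.0932] rows 3 [-0.0035, -0.001, 0.0311] | joints [-0.24, 0.47, 0.63, 2.38, -0.84, 0.4, -0.53]
```

```bash
python3 - <<'E'
from h import *
ty=-.07;g=np.array([.4522,-.1422,.028])-.022*np.array([np.cos(ty),np.sin(ty),0])
plan(g+[0,0,.0],ty,.1)
E
python3 -m creep '[[-0.001,0,0.04,0,0,0],[-0.001,0,0.04,0,0,0],[0,0,0.02,0,0,0],[0,0,0,0,0,0]]' 1|grep -E "contact"; python3 j.py
python3 - <<'E'
from h import *
ty=-.07;g=np.array([.4522,-.1422,.028])-.022*np.array([np.cos(ty),np.sin(ty),0])
plan(g+[0,0,.0],ty,.1)
E
```

```text
rot rows 1 [-0.001, 0.0028, 0.0011] | shift in OLD axes [-0.0044, -0.0023, 0.1239] | in NEW axes [-0.0048, -0.0024, 0.1239] rows 3 [-0.0016, -0.0008, 0.0413] | joints [-0.24, 0.47, 0.63, 2.38, -0.84, 0.4, -0.53]
contact_force: [-0.7, 0.2, 0.5]
47.9 [ 0.429 -0.142  0.056] z [ 0.09 -0.   -1.  ] x [ 0.99 -0.07  0.09] J [0.15, 0.63, 0.11, 2.39, -1.28, 0.09, -0.13]
rot rows 1 [-0.0046, 0.0067, -0.0002] | shift in OLD axes [-0.0011, -0.0012, 0.0219] | in NEW axes [-0.0012, -0.0013, 0.0219] rows 1 [-0.0012, -0.0013, 0.0219] | joints [0.15, 0.63, 0.11, 2.39, -1.28, 0.09, -0.13]
```

```bash
python3 -m creep '[[0,0,0,-0.002,-0.08,0],[0,0,0,0,0,0]]' 1|grep -E "contact"
python3 - <<'E'
from h import *
ty=-.07;g=np.array([.4522,-.1422,.028])-.018*np.array([np.cos(ty),np.sin(ty),0])
plan(g+[0,0,.0],ty,.01)
E
```

```text
contact_force: [0.5, 0.2, 0.2]
rot rows 1 [0.0006, -0.0373, 0.0052] | shift in OLD axes [0.0023, -0.0019, 0.0212] | in NEW axes [0.0031, -0.0019, 0.0211] rows 1 [0.0031, -0.0019, 0.0211] | joints [-0.03, 0.67, 0.35, 2.37, -1.21, 0.24, -0.2]
```

```bash
python3 -m creep '[[0.001,-0.001,0.007,0,0,0],[0.001,-0.001,0.007,0,0,0],[0.001,0,0.007,0,0,0],[0,0,0,0,0,0]]' 1|grep -E "contact"; python3 j.py
python3 -m creep '[[0,0,0,0,0,0],[0,0,0,0,0,0],[0,0,0,0,0,0],[0,0,0,0,0,0],[0,0,0,0,0,0]]' -1 80|grep -v rot
python3 -m creep '[[0,0,-0.015,0,0,0],[0,0,-0.015,0,0,0],[0,0,-0.015,0,0,0],[0,0,0,0,0,0]]'|grep -v rot;python3 j.py
python3 - <<'E'
from h import *
plan([.442,-.385,.08],YAW,.03,ahead=0)
E
```

```text
contact_force: [-0.4, 0.8, -1.0]
48.5 [ 0.433 -0.139  0.034] z [ 0.05  0.   -1.  ] x [ 1.   -0.07  0.05] J [0.05, 0.7, 0.23, 2.36, -1.3, 0.16, -0.12]
time_s: 49.0
eef_pos: [0.4331, -0.1398, 0.0345]
contact_force: [0.1, -0.3, 7.8]
finger_gap: 0.645
gripper_force: 84.5
time_s: 49.4
eef_pos: [0.4312, -0.1395, 0.0797]
contact_force: [-0.3, 0.0, -2.7]
finger_gap: 0.643
gripper_force: 85.4
49.4 [ 0.431 -0.139  0.08 ] z [ 0.05  0.   -1.  ] x [ 1.   -0.07  0.05] J [-0.12, 0.64, 0.47, 2.37, -1.12, 0.32, -0.28]
rot rows 1 [-0.0004, -0.0179, -0.0909] | shift in OLD axes [0.027, 0.2443, -0.0] | in NEW axes [0.0047, 0.2457, -0.0002] rows 6 [0.0008, 0.041, -0.0] | joints [-0.12, 0.64, 0.47, 2.37, -1.12, 0.32, -0.28]
```

```bash
python3 -m creep '[[0,0,0,0,0,-0.09],[0.001,0.041,0,0,0,0],[0.001,0.041,0,0,0,0],[0.001,0.041,0,0,0,0],[0.001,0.041,0,0,0,0]]'|grep -E "contact"
python3 -m creep '[[0.001,0.041,0,0,0,0],[0,0.041,0.01,0,0,0],[0,0,0.02,0,0,0],[0,0,0.01,0,0,0],[0,0,0,0,0,0]]'|grep -v rot;python3 j.py
```

```text
contact_force: [0.9, -0.2, -2.6]
time_s: 50.4
eef_pos: [0.4424, -0.3826, 0.0362]
contact_force: [-0.5, 1.7, -2.1]
finger_gap: 0.646
gripper_force: 85.6
50.4 [ 0.442 -0.383  0.036] z [ 0.04  0.01 -1.  ] x [1.   0.02 0.04] J [0.31, 0.81, 0.5, 2.08, -0.96, 0.48, 0.01]
```

```bash
python3 -m creep '[[0,0,0.0015,0,0,0],[0,0,0,0,0,0]]'|grep -E "contact|eef"
python3 -m creep '[[0,0,0,0,0,0],[0,0,0,0,0,0],[0,0,0,0,0,0],[0,0,-0.03,0,0,0],[0,0,-0.03,0,0.08,0]]' 1|grep -E "contact"
python3 -m creep '[[0,0,-0.02,0,0,0],[0,0,0,0,0,0]]' 1|grep -E "contact";python3 j.py
python3 - <<'E'
from h import *
for k in range(2):
    p=cam("wrist")
    for o in tins(p): print(o)
ty=YAW;g=np.array([.461,-.382,.028])-.032*np.array([np.cos(ty),np.sin(ty),0])
plan(g,ty,.12)
E
```

```text
eef_pos: [0.4438, -0.3841, 0.0371]
contact_force: [-0.2, -0.6, -1.8]
contact_force: [0.2, -0.2, 0.5]
contact_force: [1.9, 0.2, 0.8]
51.3 [ 0.438 -0.387  0.12 ] z [ 0.13  0.   -0.99] x [0.99 0.02 0.13] J [0.29, 0.66, 0.56, 2.1, -0.91, 0.54, -0.0]
('tin_wide', 0.97, [0.4634, -0.3843, 0.0178], np.float64(0.952))
('tin_wide', 0.87, [0.463, -0.3842, 0.0244], np.float64(0.937))
rot rows 1 [-0.0021, -0.0048, -0.0011] | shift in OLD axes [-0.02, -0.002, 0.0799] | in NEW axes [-0.0197, -0.0022, 0.0799] rows 2 [-0.0098, -0.0011, 0.04] | joints [0.29, 0.67, 0.56, 2.1, -0.91, 0.54, -0.0]
```

```bash
python3 -m creep '[[-0.006,0,0.0267,0,0,0],[-0.006,0,0.0267,0,0,0],[-0.006,0,0.0255,0,0,0],[0,0,0,0,0,0]]'|grep -E "contact|eef";python3 j.py
python3 -m creep '[[0,0,0,0,0,0],[0,0,0,0,0,0],[0,0,0,0,0,0],[0,0,0,0,0,0],[0,0,0,0,0,0]]' -1 80|grep -v rot
python3 -m creep '[[-0.002,0,-0.02,0,0,0],[-0.002,0,-0.02,0,0,0],[-0.002,0,-0.02,0,0,0],[-0.002,0,-0.02,0,0,0],[0,0,0,0,0,0]]'|grep -v rot;python3 j.py
python3 - <<'E'
from h import *
plan(L2W([-48,-84,96]),YAW,.12,ahead=0)
E
```

```text
eef_pos: [0.4283, -0.3837, 0.0328]
contact_force: [0.1, 0.5, -0.2]
52.0 [ 0.428 -0.384  0.033] z [ 0.12  0.01 -0.99] x [0.99 0.02 0.12] J [0.44, 0.77, 0.36, 2.13, -1.09, 0.38, 0.18]
time_s: 52.5
eef_pos: [0.4308, -0.3861, 0.0375]
contact_force: [-1.3, -0.1, 6.3]
finger_gap: 0.642
gripper_force: 85.6
time_s: 53.0
eef_pos: [0.4126, -0.3869, 0.1166]
contact_force: [0.3, -0.5, -2.1]
finger_gap: 0.645
gripper_force: 85.4
53.0 [ 0.413 -0.387  0.117] z [ 0.13  0.   -0.99] x [0.99 0.02 0.13] J [0.33, 0.65, 0.54, 2.14, -0.92, 0.52, 0.05]
rot rows 1 [0.0023, -0.0083, -0.0019] | shift in OLD axes [0.1108, 0.0088, 0.0351] | in NEW axes [0.1111, 0.0091, 0.0341] rows 3 [0.037, 0.003, 0.0114] | joints [0.33, 0.65, 0.54, 2.14, -0.92, 0.52, 0.05]
```

```bash
python3 -m creep '[[0.0278,0.0023,0.0035,0,0,0],[0.0278,0.0023,0.0035,0,0,0],[0.0278,0.0023,0.0035,0,0,0],[0.0278,0.0023,0.0035,0,0,0],[0,0,0,0,0,0]]'|grep -E "contact|eef"
python3 -m creep '[[0,0,0.01,0,0,0],[0,0,0.01,0,0,0],[0,0,0,0,0,0]]'|grep -E "contact|eef"
python3 - <<'E'
from h import *
plan(L2W([-48,-84,94.5]),YAW,.12,ahead=0)
p=cam("wrist")
Q=R.from_euler("z",YAW).as_matrix()
g=cv2.GaussianBlur(cv2.cvtColor(p["frame"],cv2.COLOR_RGB2GRAY),(3,3),0).astype(float)
r=int(round(proj(p,[L2W([52,-84,55])])[0,1]))
u=proj(p,[L2W([52,-40,55]),L2W([52,-130,55])])[:,0].round().astype(int)
row=g[r-1:r+2].mean(0)[u[0]:u[1]];e=np.abs(np.diff(row));k=np.where(e>12)[0]
print("edges y",[float((((onz(p,[(u[0]+i+.5,r)],.055)[0]-O)@Q)[1]*1000).round(1)) for i in k],e[k].round().tolist())
for d in manip.masks_of(p,"tin_wide"):
    m=d["mask"];ys,xs=np.where(m)
    if d["confidence"]<.3 or ys.size<6000: continue
    for q in (8,15,30,50):
        rr=int(np.percentile(ys,q));x=xs[ys==rr];print("tin",rr,((onz(p,[(x.min()-.5,rr),(x.max()+.5,rr)],.1025)-O)@Q*1000)[:,:2].round(1).tolist())
E
```

```text
eef_pos: [0.5307, -0.3905, 0.1133]
contact_force: [0.7, -0.3, -1.2]
eef_pos: [0.5257, -0.3922, 0.0932]
contact_force: [1.5, 0.3, -1.6]
rot rows 1 [-0.0025, -0.0044, -0.0038] | shift in OLD axes [0.0015, 0.001, -0.0011] | in NEW axes [0.0015, 0.001, -0.0011] rows 1 [0.0015, 0.001, -0.0011] | joints [0.23, 0.77, 0.57, 1.95, -0.91, 0.6, -0.13]
edges y [-53.6, -54.0, -54.5, -114.0, -114.5, -115.0] [15.0, 22.0, 16.0, 14.0, 24.0, 22.0]
tin 86 [[25.1, -56.1], [25.0, -109.6]]
tin 104 [[19.0, -56.0], [18.8, -109.7]]
tin 141 [[6.2, -56.0], [6.1, -109.6]]
tin 191 [[-11.5, -56.2], [-11.6, -109.7]]
```

```bash
python3 -m creep '[[0,0.0013,-0.0015,0,0,0.003],[0.008,0,0.001,0,0,0],[0.008,0,0.001,0,0,0],[0.008,0,0.001,0,0,0],[0.008,0,0.001,0,0,0]]'|grep -E "contact|eef"
python3 -m creep '[[0.008,0,0.001,0,0,0],[0.008,0,0.001,0,0,0],[0.006,0,0.0007,0,0,0],[0,0,0.001,0,0,0],[0,0,0,0,0,0]]'|grep -E "contact|eef"
python3 -m creep '[[0,0,0.0015,0,0,0],[0,0,0.001,0,0,0],[0,0,0,0,0,0]]'|grep -E "contact|eef"
```

```text
eef_pos: [0.5605, -0.3928, 0.0963]
contact_force: [0.0, 0.5, -2.4]
eef_pos: [0.5812, -0.3926, 0.0952]
contact_force: [0.3, 0.3, -2.2]
eef_pos: [0.5812, -0.3929, 0.0929]
contact_force: [-0.1, 0.3, -2.6]
```

```bash
python3 -m creep '[[-0.004,0,0,0,0,0],[0,0,0.001,0,0,0],[0,0,0,0,0,0]]'|grep -E "contact|eef"
python3 -m creep '[[0,0,0,0,0,0],[0,0,0,0,0,0],[0,0,0,0,0,0],[-0.01,0,-0.02,0,0,0],[-0.03,0,-0.035,0,0,0]]' 0.7|grep -E "contact|gap"
python3 -m creep '[[-0.035,0,-0.03,0,0,0],[-0.02,0,0,0,0.12,0],[0,0,0,0,0.12,0],[0,0,0,0,0,0]]' -1|grep contact_f; python3 j.py
python3 m.py wrist
python3 - <<'E'
from h import *
plan(L2W([-30,-84,78]),YAW,.35,ahead=.025)
E
```

```text
eef_pos: [0.5777, -0.393, 0.0926]
contact_force: [-1.1, 1.1, 5.0]
contact_force: [0.9, -0.5, 1.0]
finger_gap: 0.849
contact_force: [-0.1, -0.0, 0.1]
56.4 [ 0.467 -0.397  0.164] z [ 0.36  0.01 -0.93] x [0.93 0.01 0.36] J [0.47, 0.56, 0.38, 2.12, -1.14, 0.5, 0.24]
tin_slim_a 0.69 [127, 26, 78, 40] c [44. 20.] [[[50.0, 22.0], [49.0, 3.0]], [[39.0, 35.0], [36.0, -6.0]], [[25.0, 22.0], [23.0, -10.0]]]
tin_slim_a 0.58 [203, 25, 66, 38] c [ 44. -31.] [[[51.0, -17.0], [50.0, -50.0]], [[38.0, -14.0], [37.0, -53.0]], [[24.0, -22.0], [23.0, -55.0]]]
tin_wide 0.91 [274, 20, 91, 115] c [ 17. -85.] [[[50.0, -58.0], [49.0, -113.0]], [[12.0, -58.0], [11.0, -113.0]], [[-23.0, -63.0], [-24.0, -108.0]]]
rot rows 1 [0.0003, -0.0156, -0.0041] | shift in OLD axes [0.0357, -0.0011, 0.0807] | in NEW axes [0.037, -0.001, 0.0802] rows 2 [0.0185, -0.0005, 0.0401] | joints [0.46, 0.56, 0.39, 2.11, -1.14, 0.51, 0.23]
```

```bash
python3 -m creep '[[0.0185,0,0.04,0,-0.0156,-0.004],[0.0185,0,0.04,0,0,0],[0,0,0,0,0,0]]' -1|grep -E "eef|contact"
python3 -m creep '[[0.0075,0,0.0027,0,0,0],[0.0075,0,0.0027,0,0,0],[0.0075,0,0.0027,0,0,0],[0.0075,0,0.0027,0,0,0],[0.0075,0,0.0027,0,0,0]]'|grep -E "eef|contact"
cat > tip.py <<'E'
from h import *
s=manip.get_state();M=R.from_quat(s["tcp_rot"]).as_matrix();T=np.array(s["eef_pos"])+.025*M[:,2]
print("tip local",((T-O)@R.from_euler("z",YAW).as_matrix()*1000).round(1),"z axis",M[:,2].round(2),"J",np.round(s["joint_pos"],2).tolist())
E
python3 tip.py
```

```text
eef_pos: [0.5431, -0.3883, 0.0977]
contact_force: [-0.1, 0.8, 0.8]
eef_pos: [0.576, -0.3929, 0.1028]
contact_force: [-0.8, 0.4, -0.8]
tip local [  9.4 -85.   79.3] z axis [ 0.34  0.01 -0.94] J [0.38, 0.72, 0.35, 1.96, -1.19, 0.47, 0.15]
```

Push another 28 mm.

```bash
python3 -m creep '[[0.0075,0,0.0027,0,0,0],[0.0075,0,0.0027,0,0,0],[0.0065,0,0.0023,0,0,0],[0,0,0,0,0,0]]'|grep -E "eef|contact"
python3 tip.py;python3 m.py wrist
```

```text
eef_pos: [0.6002, -0.3916, 0.1025]
contact_force: [0.3, -0.8, -0.8]
tip local [ 33.7 -84.3  79. ] z axis [ 0.34  0.01 -0.94] J [0.34, 0.74, 0.37, 1.92, -1.17, 0.49, 0.09]
tin_slim_a 0.54 [224, 228, 16, 2] c [ 46. -45.] [[[47.0, -46.0], [47.0, -49.0]], [[46.0, -45.0], [46.0, -51.0]], [[46.0, -46.0], [46.0, -49.0]]]
tin_wide 0.88 [262, 228, 126, 12] c [ 45. -86.] [[[47.0, -61.0], [47.0, -112.0]], [[45.0, -60.0], [45.0, -112.0]], [[43.0, -66.0], [43.0, -107.0]]]
```

```bash
python3 -m creep '[[0.0042,0,0.0015,0,0,0],[0,0,0,0,0,0],[0,0,0,0,0,0]]'|grep -E "eef|contact"
python3 tip.py
python3 -m creep '[[-0.03,0,-0.01,0,0,0],[-0.045,0,-0.03,0,0,0],[-0.03,-0.02,-0.04,0,0,0],[-0.02,-0.04,-0.03,0,0,0],[0,0,0,0,0,0]]' |grep -E "contact"; python3 m.py wrist
python3 - <<'E'
from h import *
p=cam("wrist");save(p,"pics/w11.png",(100,0,420,300),1.8)
plan(L2W([-45,112,164]),YAW,.45,ahead=.025)
E
```

```text
eef_pos: [0.6029, -0.3921, 0.1024]
contact_force: [0.3, 0.3, -0.5]
tip local [ 36.4 -84.8  78.9] z axis [ 0.34  0.01 -0.94] J [0.34, 0.74, 0.37, 1.92, -1.16, 0.49, 0.08]
contact_force: [0.1, 1.0, -0.1]
tin_slim_a 0.71 [297, 0, 64, 37] c [ 40. -27.] [[[45.0, -7.0], [45.0, -49.0]], [[33.0, -9.0], [33.0, -47.0]], [[20.0, -12.0], [20.0, -42.0]]]
tin_slim_a 0.69 [215, 2, 71, 37] c [41. 21.] [[[46.0, 43.0], [45.0, 0.0]], [[34.0, 37.0], [33.0, -2.0]], [[20.0, 32.0], [20.0, 1.0]]]
tin_wide 0.61 [366, 0, 92, 38] c [ 41. -81.] [[[45.0, -54.0], [46.0, -111.0]], [[33.0, -52.0], [34.0, -104.0]], [[20.0, -54.0], [20.0, -96.0]]]
rot rows 1 [0.0014, 0.0981, -0.0001] | shift in OLD axes [0.067, -0.1418, -0.0054] | in NEW axes [0.0672, -0.1418, 0.0014] rows 4 [0.0168, -0.0354, 0.0003] | joints [0.42, 0.52, 0.33, 2.22, -1.21, 0.42, 0.27]
```

View pics/w11.png

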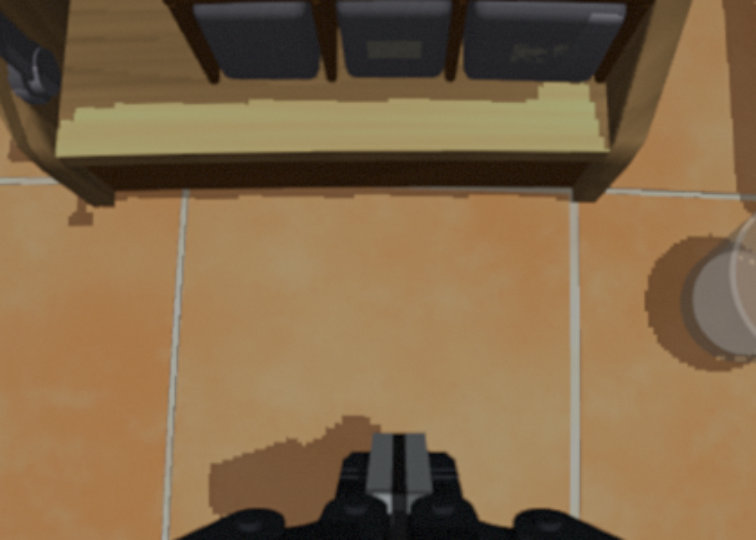

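```bash
python3 - <<'E'
from h import *
p=cam("wrist");Q=R.from_euler("z",YAW).as_matrix()
f=lambda L:[((u+.5)/1.8-.5+100,(v+.5)/1.8-.5) for u,v in L]
print(((onz(p,f([(270,78),(395,77),(530,80),(214,82),(331,80),(451,80)]),.057)-O)@Q*1000)[:,:2].round(1).tolist())
E
python3 -m creep '[[0,0,0,0,0.0981,0],[0.01,-0.0354,0,0,0,0],[0.01,-0.0354,0,0,0,0],[0.01,-0.0354,0,0,0,0],[0.01,-0.0354,0,0,0,0]]' |grep -E "contact"
python3 -m creep '[[0.0,0,0,0,0,0],[0,0,0,0,0,0]]' |grep -E "contact"; python3 tip.py
python3 - <<'E'
from h import *
plan(L2W([-35,112,164]),YAW,.45,ahead=.025)
p=cam("wrist")
for d in manip.spot_in(p,"stay_tab")[:2]: print(d["rect"],d["confidence"])
print("pred",proj(p,[L2W([-3,106,177]),L2W([-3,118,161]),L2W([-3,112,169])]).round(0).tolist())
save(p,"pics/w12.png",(60,0,420,300),1.8)
E
```

```text
[[48.3, 25.0], [48.4, -28.6], [47.6, -86.5], [46.9, 49.3], [47.1, -1.2], [47.2, -52.5]]
contact_force: [-0.3, -4.3, -0.1]
contact_force: [-0.8, -0.3, -0.9]
tip local [-70.9 105.3 151.8] z axis [ 0.41  0.02 -0.91] J [0.59, 0.42, -0.23, 2.34, -1.53, 0.08, 0.37]
rot rows 1 [-0.0048, 0.0254, -0.0006] | shift in OLD axes [0.0371, -0.0068, 0.0037] | in NEW axes [0.037, -0.0068, 0.0046] rows 1 [0.037, -0.0068, 0.0046] | joints [0.59, 0.42, -0.23, 2.34, -1.53, 0.08, 0.37]
[293.6, 0.0, 36.6, 120.2] 0.74
pred [[319.0, 99.0], [295.0, 115.0], [306.0, 107.0]]
```

```bash
python3 -m creep '[[0,0,-0.01,-0.005,-0.075,0],[0.02,-0.003,0,0,0,0],[0,0,0,0,0,0]]' |grep -E "contact"; python3 tip.py
python3 - <<'E'
from h import *
plan(L2W([-33,112,165]),YAW,.35,ahead=.025)
p=cam("wrist")
d=[d for d in manip.masks_of(p,"stay_tab")][:1]
for q in d:
    print(q["rect"],q["confidence"])
g=p["frame"][:,:,:].max(2);u0,v0=proj(p,[L2W([-3,112,169])])[0];print("pred",u0.round(),v0.round())
ys,xs=np.where(g[max(0,int(v0)-30):int(v0)+30,int(u0)-35:int(u0)+35]<45);print("dark",len(xs),np.median(xs)+int(u0)-35,np.percentile(xs,[5,95])+int(u0)-35,np.median(ys)+int(v0)-30,np.percentile(ys,[5,95])+int(v0)-30)
E
```

```text
contact_force: [1.2, -0.9, 0.0]
tip local [-49.  108.1 163. ] z axis [ 0.39  0.01 -0.92] J [0.32, 0.41, 0.07, 2.29, -1.23, 0.2, 0.02]
rot rows 1 [-0.0032, -0.0532, 0.0046] | shift in OLD axes [0.0169, -0.0039, 0.0045] | in NEW axes [0.0171, -0.0039, 0.0036] rows 1 [0.0171, -0.0039, 0.0036] | joints [0.32, 0.41, 0.07, 2.29, -1.23, 0.2, 0.02]
pred 313.0 160.0
dark 372 312.0 [302. 324.] 155.0 [143. 163.]
```

```bash
python3 -m creep '[[0.017,-0.0039,0.0036,-0.003,-0.053,0.0046],[0,0,0,0,0,0],[0,0,0,0,0,0]]' |grep -E "contact"; python3 tip.py
python3 -m creep '[[0.0094,0,0.0034,0,0,0],[0.0094,0,0.0034,0,0,0],[0,0,0,0,0,0]]' |grep -E "contact"; python3 tip.py
```

```text
contact_force: [-0.9, -0.2, -0.3]
tip local [-38.  113.1 163.7] z axis [ 0.35  0.01 -0.94] J [0.15, 0.43, 0.26, 2.25, -1.05, 0.28, -0.19]
contact_force: [0.4, -0.3, 0.8]
tip local [-16.3 111.7 164.6] z axis [ 0.35  0.01 -0.94] J [0.11, 0.45, 0.29, 2.21, -1.02, 0.3, -0.24]
```

```bash
python3 -m creep '[[0.0072,0,0.0006,0,0,0],[0.0072,0,0.0006,0,0,0],[0.0072,0,0.0006,0,0,0],[0,0,0,0,0,0]]' |grep -E "contact"; python3 tip.py
python3 -m creep '[[0.006,0,0.0005,0,0,0],[0.006,0,0.0005,0,0,0],[0,0,0,0,0,0]]' |grep -E "contact"; python3 tip.py
```

```text
contact_force: [-0.6, -0.2, 0.4]
tip local [  5.2 112.4 171. ] z axis [ 0.35  0.01 -0.94] J [0.06, 0.46, 0.34, 2.17, -0.98, 0.34, -0.3]
contact_force: [-0.6, -0.1, 0.1]
tip local [ 16.3 112.6 173.9] z axis [ 0.35  0.01 -0.94] J [0.04, 0.47, 0.36, 2.15, -0.96, 0.36, -0.33]
```

Run:
```python
from h import *
p=cam("wrist");save(p,"pics/w13.png",(160,60,360,270),2)
for d in manip.masks_of(p,"stay_tab")[:2]: print(np.round(d["rect"]),round(d["confidence"],2))
for n,v in (("locked tip",[-3,112,169]),("unl",[30,112,178]),("tip",[16,112,174])): print(n,proj(p,[L2W(v)])[0].round())
```

```text
[310. 126.  56. 109.] 0.79
locked tip [322. 296.]
unl [322. 228.]
tip [322. 257.]
```

View pics/w13.png

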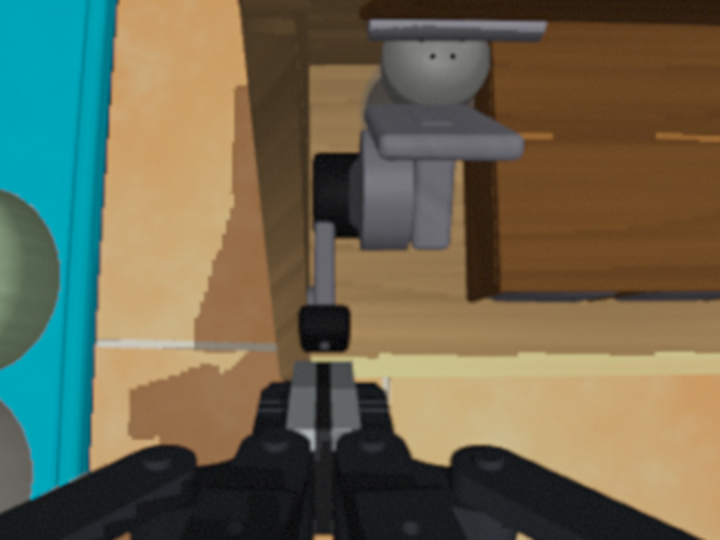

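```bash
python3 -m creep '[[0.006,0,0.0005,0,0,0],[0.003,0,0.0003,0,0,0]]' |grep -E "contact"; python3 tip.py
python3 - <<'E'
from h import *
p=cam("wrist")
for d in manip.masks_of(p,"stay_tab")[:2]: print(np.round(d["rect"]),round(d["confidence"],2))
for n,v in (("locked tip",[-3,112,169]),("unl",[30,112,178]),("tip",[25,112,176])): print(n,proj(p,[L2W(v)])[0].round())
g=p["frame"].max(2);u0=322
c=g[100:260,u0-4:u0+6].mean(1);print("dark rows",(np.where(c<40)[0]+100).tolist())
E
```

```text
contact_force: [-4.4, 0.1, -0.3]
tip local [ 22.4 112.4 175.4] z axis [ 0.34  0.01 -0.94] J [0.02, 0.48, 0.38, 2.13, -0.94, 0.37, -0.36]
locked tip [322. 308.]
unl [321. 241.]
tip [321. 251.]
dark rows []
```

```bash
python3 -m creep '[[0.004,0,0.0003,0,0,0],[0,0,0,0,0,0]]' |grep -E "contact"; python3 tip.py
python3 -m creep '[[-0.04,0,-0.017,0,0,0],[-0.045,0,-0.017,0,0,0],[-0.045,0,-0.017,0,0,0]]' |grep -E "contact"; python3 tip.py
python3 - <<'E'
from h import *
for n in ("scene","top"):
    p=cam(n)
    print([(np.round(d["rect"]).tolist(),round(d["confidence"],2)) for d in manip.spot_in(p,"door")[:2]])
E
```

```text
contact_force: [-8.4, -0.5, 2.4]
tip local [ 23.8 112.4 175.6] z axis [ 0.34  0.01 -0.94] J [0.01, 0.48, 0.39, 2.13, -0.94, 0.38, -0.37]
contact_force: [0.1, -0.2, 0.9]
tip local [-112.5  112.2  180.1] z axis [ 0.35  0.01 -0.94] J [0.22, 0.33, 0.23, 2.37, -1.08, 0.26, -0.09]
[([333.0, 160.0, 84.0, 92.0], 0.58)]
[([338.0, 163.0, 100.0, 38.0], 0.84)]
```

```bash
cat > door.py <<'E'
from h import *
def panel(t):
    a=np.deg2rad(180+90)-.613-t   # direction of d in x-z plane (angle from +x)
    d=np.array([np.cos(a),0,np.sin(a)]);n=np.array([np.cos(a-np.pi/2),0,np.sin(a-np.pi/2)])
    H=np.array([95,0,190.])
    return np.array([L2W(H+s*d+b*n+np.array([0,y,0])) for s in(0,165) for b in(-7,7) for y in(-131,131)])
for nme in ("top","scene"):
    p=cam(nme);ds=manip.masks_of(p,"door")
    for d in ds[:1]:
        m=d["mask"];b=[]
        for t in np.arange(0,2.2,.04):
            im=np.zeros(m.shape,np.uint8);cv2.fillConvexPoly(im,cv2.convexHull(proj(p,panel(t)).round().astype(np.int32)),1)
            b.append(((m&(im>0)).sum()/(m|(im>0)).sum(),t))
        print(nme,round(d["confidence"],2),np.round(d["rect"]).tolist(),[(round(float(i),2),round(float(t),2)) for i,t in sorted(b)[::-1][:3]])
E
python3 door.py; python3 -m creep '[[0,0,0,0,0,0],[0,0,0,0,0,0],[0,0,0,0,0,0],[0,0,0,0,0,0],[0,0,0,0,0,0]]' |grep time; python3 -m creep '[[0,0,0,0,0,0],[0,0,0,0,0,0],[0,0,0,0,0,0],[0,0,0,0,0,0],[0,0,0,0,0,0]]' |grep time; python3 door.py
```

```text
top 0.96 [340.0, 164.0, 97.0, 40.0] [(0.93, 1.76), (0.91, 1.72), (0.88, 1.8)]
scene 0.77 [329.0, 171.0, 91.0, 80.0] [(0.92, 1.68), (0.86, 1.72), (0.83, 1.64)]
time_s: 63.25
time_s: 63.75
top 0.82 [339.0, 165.0, 92.0, 54.0] [(0.94, 0.84), (0.94, 0.8), (0.93, 0.88)]
scene 0.72 [313.0, 184.0, 106.0, 99.0] [(0.95, 0.88), (0.95, 0.84), (0.94, 0.92)]
```

```bash
python3 -m creep '[[0,0,0,0,0,0],[0,0,0,0,0,0],[0,0,0,0,0,0],[0,0,0,0,0,0],[0,0,0,0,0,0]]' |grep time;python3 -m creep '[[0,0,0,0,0,0],[0,0,0,0,0,0],[0,0,0,0,0,0],[0,0,0,0,0,0],[0,0,0,0,0,0]]' |grep time; python3 -m creep '[[0,0,0,0,0,0],[0,0,0,0,0,0],[0,0,0,0,0,0],[0,0,0,0,0,0],[0,0,0,0,0,0]]' |grep time;python3 -m creep '[[0,0,0,0,0,0],[0,0,0,0,0,0],[0,0,0,0,0,0],[0,0,0,0,0,0],[0,0,0,0,0,0]]' |grep time; python3 -m creep '[[0,0,0,0,0,0],[0,0,0,0,0,0],[0,0,0,0,0,0],[0,0,0,0,0,0],[0,0,0,0,0,0]]' |grep time; python3 door.py
python3 -m creep '[[0,0,0,0,0,0],[0,0,0,0,0,0],[0,0,0,0,0,0],[0,0,0,0,0,0],[0,0,0,0,0,0]]' |grep time; python3 door.py
python3 - <<'E'
from h import *
plan(L2W([-45,55,85]),YAW,.3,ahead=.025)
E
```

```text
time_s: 64.45
time_s: 64.95
time_s: 65.45
time_s: 65.95
time_s: 66.45
top 0.66 [337.0, 162.0, 93.0, 46.0] [(0.92, 0.12), (0.91, 0.16), (0.91, 0.08)]
scene 0.8 [331.0, 181.0, 86.0, 111.0] [(0.94, 0.08), (0.93, 0.04), (0.93, 0.12)]
time_s: 67.15
top 0.76 [338.0, 165.0, 89.0, 43.0] [(0.91, 0.08), (0.9, 0.04), (0.89, 0.12)]
scene 0.71 [330.0, 185.0, 86.0, 104.0] [(0.94, 0.04), (0.93, 0.08), (0.91, 0.0)]
rot rows 1 [-0.0043, -0.0541, -0.0027] | shift in OLD axes [0.0319, 0.0578, 0.1119] | in NEW axes [0.0377, 0.0574, 0.1103] rows 3 [0.0126, 0.0191, 0.0368] | joints [0.22, 0.33, 0.24, 2.37, -1.07, 0.27, -0.09]
```

```bash
python3 -m creep '[[0,0,0,-0.004,-0.054,-0.003],[0.0126,0.0191,0.0368,0,0,0],[0.0126,0.0191,0.0368,0,0,0],[0.0126,0.0191,0.0368,0,0,0],[0,0,0,0,0,0]]' |grep contact_; python3 tip.py
python3 -m creep '[[0.0095,0,0.003,0,0,0],[0.0095,0,0.003,0,0,0],[0,0,0,0,0,0]]' |grep contact_; python3 tip.py; python3 door.py
```

```text
contact_force: [-0.8, -0.5, 0.2]
tip local [-43.1  52.9  81.1] z axis [ 0.29  0.01 -0.96] J [0.38, 0.59, 0.09, 2.2, -1.17, 0.2, 0.04]
contact_force: [1.2, -1.0, 0.1]
tip local [-22.5  56.1  86.4] z axis [ 0.3   0.01 -0.95] J [0.32, 0.6, 0.15, 2.17, -1.14, 0.23, -0.02]
top 0.95 [339.0, 165.0, 87.0, 45.0] [(0.9, 0.04), (0.88, 0.08), (0.88, 0.0)]
scene 0.57 [344.0, 184.0, 71.0, 109.0] [(0.91, 0.04), (0.9, 0.0), (0.89, 0.08)]
```

```bash
python3 -m creep '[[0.0057,0,0.0018,0,0,0],[0.0057,0,0.0018,0,0,0],[0.0057,0,0.0018,0,0,0],[0.0038,0,0.0012,0,0,0],[0,0,0,0,0,0]]' |grep contact_; python3 tip.py
python3 -m creep '[[0.0029,0,0.0009,0,0,0],[0.0029,0,0.0009,0,0,0],[0,0,0,0,0,0]]' |grep contact_; python3 tip.py
```

```text
contact_force: [-0.2, 0.4, -0.8]
tip local [-1.9 55.4 84.7] z axis [ 0.3   0.01 -0.96] J [0.27, 0.62, 0.19, 2.13, -1.11, 0.27, -0.07]
contact_force: [-0.9, 0.3, 0.4]
tip local [ 3.4 55.2 84.7] z axis [ 0.3   0.01 -0.96] J [0.25, 0.62, 0.21, 2.12, -1.1, 0.27, -0.09]
```

```bash
python3 -m creep '[[0.0029,0,0.0009,0,0,0],[0,0,0,0,0,0],[0,0,0,0,0,0]]' |grep contact_; python3 tip.py
python3 -m creep '[[0.0029,0,0.0009,0,0,0],[0,0,0,0,0,0],[0,0,0,0,0,0]]' |grep contact_; python3 tip.py
python3 -m creep '[[0.0029,0,0.0009,0,0,0],[0,0,0,0,0,0],[0,0,0,0,0,0]]' |grep contact_; python3 tip.py
```

```text
contact_force: [-0.1, 0.4, 0.4]
tip local [ 6.3 55.2 84.7] z axis [ 0.3   0.01 -0.96] J [0.25, 0.63, 0.21, 2.12, -1.1, 0.28, -0.1]
contact_force: [-6.3, 0.5, 6.2]
tip local [ 6.7 55.1 84.5] z axis [ 0.29  0.01 -0.96] J [0.24, 0.63, 0.22, 2.11, -1.09, 0.28, -0.1]
contact_force: [-13.4, 0.9, 12.3]
tip local [ 6.8 55.1 84.4] z axis [ 0.29  0.01 -0.96] J [0.23, 0.63, 0.23, 2.11, -1.09, 0.29, -0.11]
```

```bash
python3 -m creep '[[0,0,0,0,0,0],[-0.006,0,-0.002,0,0,0],[-0.03,0,-0.01,0,0,0],[-0.045,0,-0.015,0,0,0],[-0.02,0,-0.045,0,0,0]]' |grep contact_
python3 -m creep '[[0,0,-0.045,0,0,0],[0,0,-0.045,0,0,0],[0,0,0,0,0,0],[0,0,0,0,0,0],[0,0,0,0,0,0]]'
sed -i 's/2.2,.04/0.4,.01/' door.py; python3 door.py
python3 - <<'E'
from h import *
p=cam("top")
for t in("glass_cup","teaspoon","saucer_glass","tin_slim_a","tin_wide","door_bar"): print(t,[(np.round(d["rect"]).astype(int).tolist(),round(d["confidence"],2)) for d in manip.spot_in(p,t)][:2])
p=cam("wrist")
for d in manip.masks_of(p,"door_bar")[:1]:
    ys,xs=np.where(d["mask"]);print(d["confidence"],((onz(p,[(xs.mean(),ys.mean())],.107)-O)@R.from_euler("z",YAW).as_matrix()*1000).round(1), d["rect"], "pred",proj(p,[L2W([-13,-27,107]),L2W([-13,27,107])]).round(0).tolist())
a=[((270-.613*180/np.pi)*np.pi/180-t) for t in (0,.05,.1)]
for x in a:
    v=np.array([95,0,190])+130*np.array([np.cos(x),0,np.sin(x)])+40*np.array([np.cos(x-np.pi/2),0,np.sin(x-np.pi/2)]);print(v.round(),proj(p,[L2W(v)]).round(1))
E
```

```text
contact_force: [0.2, -0.4, 0.9]
time_s: 71.05
eef_pos: [0.4325, -0.2556, 0.2329]
tcp_rot: [0.989, 0.013, 0.149, -0.003]
contact_force: [1.0, -0.3, -0.9]
finger_gap: -0.003
gripper_force: 0.0
top 0.75 [340.0, 164.0, 89.0, 43.0] [(0.92, 0.0), (0.91, 0.02), (0.91, 0.01)]
scene 0.78 [334.0, 183.0, 82.0, 108.0] [(0.92, 0.01), (0.91, 0.0), (0.91, 0.04)]
glass_cup [([431, 202, 22, 22], 0.78)]
teaspoon [([260, 236, 18, 34], 0.72)]
saucer_glass [([204, 233, 43, 36], 0.72)]
tin_slim_a []
tin_wide [([373, 199, 18, 8], 0.33)]
door_bar [([375, 200, 12, 6], 0.46)]
0.97 [[-13.   -0.8 107. ]] [352.8, 78.6, 71.6, 27.2] pred [[422.0, 93.0], [356.0, 92.0]]
[-13.   0. 107.] [[388.8  92.1]]
[-17.   0. 112.] [[390.3  94.4]]
[-20.   0. 118.] [[391.9  96.4]]
```

```bash
python3 -c "
from bench import manip
print(manip.sign_off())"
```

```text
the job is handed in; nothing more can be done
None
```

The job is handed in at about 71 s of the 210 s allowed: all three tins are home in pigeonholes that fit them, the stay was unlocked, the door sank by itself and is pressed shut, and the cup, spoon and saucer measured where they started.

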